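# Shut up the feed bench for the night

## Task

Shut up the rabbits' feed bench for the night: stand the white measuring beaker upright in the open pellet bin and then close the bin's lid fully; set each cork stopper fully home, flange down on the rim, in the flask whose neck it fits (the red-topped one in the wide-necked amber flask, the yellow-topped one in the narrow-necked green flask); and stand every loose pine gnawing stick upright in the terracotta stick cup. Keep the flasks standing, and leave the cream dish and the clipper, log and hand brush on the shelf where they are.

Things in the scene. Friction and masses are not known exactly. Their poses are not given: they have to be found in the camera images.
- bin: Blue open pellet bin fixed to the bench, 160 x 180 x 100 mm outside (x, y, z), walls and floor 5 mm. Origin at the centre of its underside; z up; the lid is hinged on its +x rim.
- bin_lid (a joint): Angle of the bin's grey lid (rad): 0 shut, grows as it opens, about 1.57 straight up; at most 1.9. The lid is a 6 mm plate covering the whole bin, 160 mm from hinge to free edge. Its hinge is stiff: the lid stays where it is left and must be pushed all the way (a few newtons at the free edge).
- bin_lid_hinge (a point): Point on the lid's hinge axis, at the +x rim of the bin, middle of its width, 100 mm above the bench; the axis runs along the bin's y, in the plane of the lid's underside.
- bin_lid_handle (a point): The lid's black knob, about 20 mm across, in the middle of the width, 130 mm from the hinge (30 mm from the free edge); this point is 35 mm out from the outer face, at the knob's grip point: above the lid when shut, behind it (+x) when the lid stands open.
- beaker: White plastic measuring beaker, straight round cup, 54 mm outside diameter, 75 mm tall, wall 3 mm, 80 g, standing on the bench at the start. Origin at the centre of its underside, z up.
- cup: Terracotta stick cup, fixed to the bench: round, 84 mm outside diameter, 105 mm tall, wall 4 mm, inner floor 6 mm up, empty at the start. Origin at the centre of its underside, z up.
- flask_wide: Amber glass seed flask with the wide neck, 0.7 kg, loose, 80 mm across its body, 85 mm tall; neck bore 44 mm (outside 52 mm), 35 mm deep down to a solid floor. Origin at the centre of its underside, z up.
- flask_wide_mouth (a point): Centre of the amber flask's rim plane (85 mm above its origin).
- flask_narrow: Green glass seed flask with the narrow neck, 0.7 kg, loose, 68 mm across its body, 85 mm tall; neck bore 32 mm (outside 40 mm), 35 mm deep down to a solid floor. Origin at the centre of its underside, z up.
- flask_narrow_mouth (a point): Centre of the green flask's rim plane (85 mm above its origin).
- stopper_wide: Tapered cork stopper with a red grip (wide one), 50 g: plug 22 mm long, 33 mm diameter at the bottom, 40 mm at the top; above it a flange 56 mm across, 6 mm thick; above that an upright cylindrical grip 20 mm across and 32 mm tall (total height 60 mm). Stands upright on its plug on the bench at the start. Origin at the centre of the plug's underside, z up along its axis.
- stopper_wide_seat (a point): Centre of the underside of the red-topped stopper's flange (22 mm above its origin); lies on the flask's mouth point when home.
- stopper_narrow: Tapered cork stopper with a yellow grip (narrow one), 50 g: plug 22 mm long, 23 mm diameter at the bottom, 28 mm at the top; above it a flange 44 mm across, 6 mm thick; above that an upright cylindrical grip 20 mm across and 32 mm tall (total height 60 mm). Stands upright on its plug on the bench at the start. Origin at the centre of the plug's underside, z up along its axis.
- stopper_narrow_seat (a point): Centre of the underside of the yellow-topped stopper's flange (22 mm above its origin); lies on the flask's mouth point when home.
- stick0: Split-pine gnawing stick, pale wood, 140 mm long, 14 x 14 mm square section, 25 g, lying flat on the bench at the start. Origin at its centre, x along its length (the two ends are alike). Two to four such sticks are there (None if absent).
- stick1: Split-pine gnawing stick, pale wood, 140 mm long, 14 x 14 mm square section, 25 g, lying flat on the bench at the start. Origin at its centre, x along its length (the two ends are alike). Two to four such sticks are there (None if absent).
- stick2: Split-pine gnawing stick, pale wood, 140 mm long, 14 x 14 mm square section, 25 g, lying flat on the bench at the start. Origin at its centre, x along its length (the two ends are alike). Two to four such sticks are there (None if absent).
- stick3: Split-pine gnawing stick, pale wood, 140 mm long, 14 x 14 mm square section, 25 g, lying flat on the bench at the start. Origin at its centre, x along its length (the two ends are alike). Two to four such sticks are there (None if absent).
- dish: Cream-glazed dish, 130 mm across, 40 mm tall, on the bench to the robot's right; a bystander.
- clipper: Chrome nail clipper, 80 mm long, on the wooden pull-out shelf board (12 mm thick) beyond the work; a bystander.
- log: Thick pine gnawing log, 150 mm long, 48 mm thick, on the shelf board; a bystander, not one of the sticks.
- handbrush: Folded aluminium hand brush, 130 mm long, on the shelf board; a bystander.
Mind the look-alikes: they are no part of the job. Leave any blue or pink look-alike of the stick2 alone.

How it is judged (in metres and radians):
On the way, in this order (a step that is already met when the one before it is completed fails the run):
1. the beaker stands in the bin, the lid still open (x of beaker in the frame of bin between -0.075 and 0.075 m and y of beaker in the frame of bin between -0.085 and 0.085 m and z of beaker in the frame of bin between -0.005 and 0.02 m and angle between beaker's own z axis and vertical below 0.3 rad and value of joint bin_lid above 0.5 rad and contact force between the fingers and beaker below 0.1 N and linear speed of beaker below 0.03 m/s), for 0.2 s.
2. the lid is shut with the beaker inside (value of joint bin_lid below 0.06 rad and x of beaker in the frame of bin between -0.075 and 0.075 m and y of beaker in the frame of bin between -0.085 and 0.085 m and z of beaker in the frame of bin between -0.005 and 0.02 m and angle between beaker's own z axis and vertical below 0.3 rad), for 0.2 s.
At the end, for the whole second after the job is handed in: Lid below 0.06 rad, beaker upright in the bin; each stopper in its own flask, flange within 3 mm of the rim, centred within 5 mm, 0.1 rad; flasks upright; every stick at rest in the cup: centre within 45 mm of its axis, 50-115 mm up, within 0.7 rad of vertical (all of step 2 and horizontal distance between stopper_wide_seat and flask_wide_mouth below 0.005 m and z of stopper_wide_seat in the frame of flask_wide_mouth between -0.006 and 0.003 m and angle between the z axis of stopper_wide and the z axis of flask_wide, either way round below 0.1 rad and angle between each of flask_wide, flask_narrow's own z axis and vertical below 0.1 rad and linear speed of each of stopper_wide, stopper_narrow below 0.02 m/s and horizontal distance between stopper_narrow_seat and flask_narrow_mouth below 0.005 m and z of stopper_narrow_seat in the frame of flask_narrow_mouth between -0.006 and 0.003 m and angle between the z axis of stopper_narrow and the z axis of flask_narrow, either way round below 0.1 rad and horizontal distance between each of stick0, stick1, stick2, stick3 and cup below 0.045 m and height (world z) of stick0 between 0.05 and 0.115 m and (angle between stick0's own x axis and vertical below 0.7 rad or angle between stick0's own x axis and vertical above 2.44 rad) and linear speed of each of stick0, stick1, stick2, stick3 below 0.03 m/s and height (world z) of stick1 between 0.05 and 0.115 m and (angle between stick1's own x axis and vertical below 0.7 rad or angle between stick1's own x axis and vertical above 2.44 rad) and height (world z) of stick2 between 0.05 and 0.115 m and (angle between stick2's own x axis and vertical below 0.7 rad or angle between stick2's own x axis and vertical above 2.44 rad) and height (world z) of stick3 between 0.05 and 0.115 m and (angle between stick3's own x axis and vertical below 0.7 rad or angle between stick3's own x axis and vertical above 2.44 rad)); the robot touches nothing.
It fails at once if the dish, clipper, log or hand brush is disturbed (moved more than 30 mm) (distance of any of dish, clipper, log, handbrush from where it was at the start of the episode above 0.03 m).
It fails at once if a flask is tipped over (beyond 0.5 rad) (angle between any of flask_wide, flask_narrow's own z axis and vertical above 0.5 rad).
Of stick0, stick1, stick2, stick3 only 2 to 4 are there at a start; the rules pass over those that are not, and their reading is None.
At some moment in a run one of stick0, stick1, stick2, stick3, beaker may be knocked a few centimetres aside while the robot is not near it.
It also fails if it takes over 210 s, if anything falls off the work surface, if the arm or the gripper's body presses on something with over 40 N, if the wrist force passes 120 N, or if a joint passes its speed limit or range.

## Robot

A 7-joint arm with a two-finger parallel gripper is mounted at the origin on the work surface. World frame = base frame: x ahead of the robot, y to its left, z up, the work surface at z = 0. Lengths are in mm, angles in rad, forces in N, time in s.
With the tool pointing down it reaches from about 350 to 900 mm from the base axis. Payload 8.1 kg.
Tool frame: the origin (TCP) lies midway between the tips of the shut fingers; the grasp point (between the pads) lies behind it (manip.grasp_offset is the z of the grasp point in the tool frame, in mm); z points along the fingers, y is the direction in which the jaws open and shut (so a half turn about z gives the same grasp; the last joint's range is limited). The gripper opens to 92 mm and grips with 3 to 60 N. Pads are 19 mm wide; open, the fingers measure 130 mm over their backs; the gripper's body (75 mm by 190 mm) begins 47 mm behind the grasp point.
Start: joints at [1.049, 0.434, 0.025, 1.573, -0.012, 1.134, -0.075], TCP at [254.144, -571.01, 226.742] pointing down, gripper open.
Joint ranges: [-2.62, 2.62], [-0.44, 2.09], [-1.27, 1.32], [0.08, 2.57], [-1.32, 4.46], [0.12, 2], [-2.74, 2.74]. Speed limits (rad/s): [2.22, 2.22, 3.01, 3.01, 3.14, 3.14, 3.14].

## Interface

Orientations are given as a unit quaternion [x, y, z, w].
In Python, from rig import get_obs, cams, workorder, manip gives the robot as it stands.
- The arm moves only by the tool carry_out, never from a script. Its arguments are lists of equal length, an entry for each row: "grip": the finger opening in cm, from 0 to 9.18; "travel": the shift along the tool's x, y, z in cm, a list of three; "spin": the turn about the tool's z in rad. In form: {"grip": [grip, ...], "travel": [[dx, dy, dz], ...], "spin": [spin, ...]}. A call has 1 to 8 rows; each row is the pose to reach, as a shift and turn from the pose commanded when the call began, along the tool's axes at that moment; what a row does not reach only later rows make up. A row lasts 1/8 s, in which the tool goes at most 62.5 mm and 10.7 degrees, less where a joint would pass 70% of its speed; a pose out of reach is approached as far as the arm can. A call with a gripper value outside its range is refused whole. The fingers move at their own pace and stop on an object; "grip_force" is the grip in N (left out, the last holds). Time passes only in rows, so rows that repeat a pose let the fingers close. It gives the time, the measured TCP pose, the force and the opening at its end, in the units of the state.
- get_obs(): the state, without advancing time (a new reading comes with each control period).
- cams.capture(name): name is "side" or "top" or "wrist"; returns (picture, depth): 400x640x3 uint8, red, green, blue; 400x640 float32, mm along the optical axis (not along the pixel's ray), 0 where there is no reading.
- cams.get_calibration(name): a dict with "mtx" (3x3 intrinsics, pixels), "R" (3x3) and "t" (3): a world point X has camera coordinates R X + t. Camera axes: x right, y down, z forward; pixel columns grow to the right and rows downward; lengths in mm; the calibration is good to about 2 mm. A picture is of the moment at which its call begins: read the wrist's pose just before it. get_calibration takes no time and is no camera call; for the wrist camera it gives the pose at the moment of the call.
- workorder.close_job(): hands the job in, once; it reports no verdict.
The state is a dict: "t": time; "joints": joint angles; "dq": joint speeds; "effort": joint torques, N m; "position": TCP position; "ee_rot": TCP orientation; "wrist_force": force on the tool from outside, world axes, zero at the start; "wrist_torque": the same for the moment, N m; "finger_gap": opening from 0.0 (shut) to 1.0 (fully open).
Only numpy, scipy, OpenCV 4.12 (cv2) and the standard library are available. Lean on these libraries where they do the work, as an engineer would, in place of code of your own. Each camera call takes 0.05 s, during which the arm holds its last target.

## Working session

There is one attempt and no reset: what is moved stays moved. The work goes in short steps, Python scripts to look and compute and a tool call to move; the robot and the scene stay as the last step left them, time stands still between calls to the robot, and variables do not carry over. Pictures are saved under pics/ and viewed, and the job is handed in when it is done.

Besides the shell and the picture viewer there is one more tool, called after "Call:" as name(argument=value, ...), one argument or row to a line, values as JSON. carry_out: Moves the arm, as the interface text tells. Its arguments: {"type":"object","properties":{"grip":{"type":"array","items":{"type":"number"}},"travel":{"type":"array","items":{"type":"array","items":{"type":"number"}}},"spin":{"type":"array","items":{"type":"number"}},"grip_force":{"type":"number"}},"required":["grip","travel","spin"]}

```bash
ls; mkdir -p pics
python3 - <<'E'
from rig import get_obs, cams, workorder, manip
import cv2,numpy as np
print(get_obs()); print(manip.grasp_offset, [a for a in dir(manip) if a[0]!='_'])
for n in("side","top","wrist"):
    c=cams.get_calibration(n); print(n,c)
    p,d=cams.capture(n); np.savez('pics/%s0.npz'%n,p=p,d=d,**{k:np.array(v) for k,v in c.items()})
    cv2.imwrite('pics/%s0.png'%n,p[:,:,::-1])
E
```

```text
pics
{'t': 0.0, 'joints': array([ 1.04943303,  0.43520495,  0.02498703,  1.57411025, -0.01158957,
        1.13400629, -0.07511034]), 'dq': array([ 0.00086777,  0.00146755, -0.00124623,  0.00029014, -0.00046004,
        0.00029401,  0.00239501]), 'effort': array([ 2.36184405e-04, -6.67862320e+01,  9.84945372e-01, -3.14468801e+01,
       -6.06125663e-02,  4.31261107e-02,  2.09057107e-04]), 'position': array([ 253.86832187, -570.54728157,  225.95126689]), 'ee_rot': array([ 9.78168531e-01,  2.07811687e-01, -2.41324523e-04, -7.54327579e-04]), 'wrist_force': array([-0.59306184, -0.44985058,  0.22704528]), 'wrist_torque': array([ 0.03026697, -0.00231422, -0.09962432]), 'finger_gap': 1.0011795608199765}
-18.8 ['MotionError', 'grasp_offset']
side {'mtx': array([[452.11851267,   0.        , 320.37962158],
       [  0.        , 452.11851267, 203.33014154],
       [  0.        ,   0.        ,   1.        ]]), 'R': array([[-9.83235307e-01, -1.82341101e-01, -2.33484469e-04],
       [-1.40862565e-01,  7.60383033e-01, -6.34015284e-01],
       [ 1.15784583e-01, -6.23353323e-01, -7.73320480e-01]]), 't': array([ 486.53740886,  165.50287233, 1537.49518588])}
top {'mtx': array([[483.70387487,   0.        , 321.95064765],
       [  0.        , 483.70387487, 197.30626853],
       [  0.        ,   0.        ,   1.        ]]), 'R': array([[-0.02953658, -0.99947588,  0.01324953],
       [-0.9930529 ,  0.02783116, -0.11433004],
       [ 0.11390137, -0.0165344 , -0.99335446]]), 't': array([ -19.01139524,  487.11135338, 1257.97878418])}
wrist {'mtx': array([[297.61850779,   0.        , 320.60243108],
       [  0.        , 297.61850779, 201.04506101],
       [  0.        ,   0.        ,   1.        ]]), 'R': array([[ 0.40746451, -0.91321804, -0.00234251],
       [-0.86774488, -0.38797188,  0.31063909],
       [-0.28459005, -0.1245417 , -0.95052505]]), 't': array([-624.95936337,  -39.76927932,  392.09828616])}
```

View pics/top0.png

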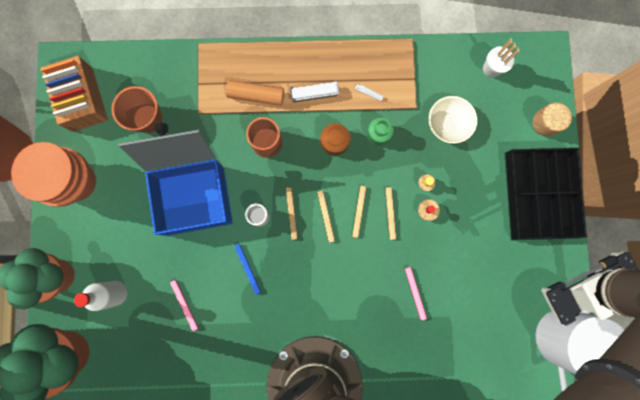

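View pics/side0.png

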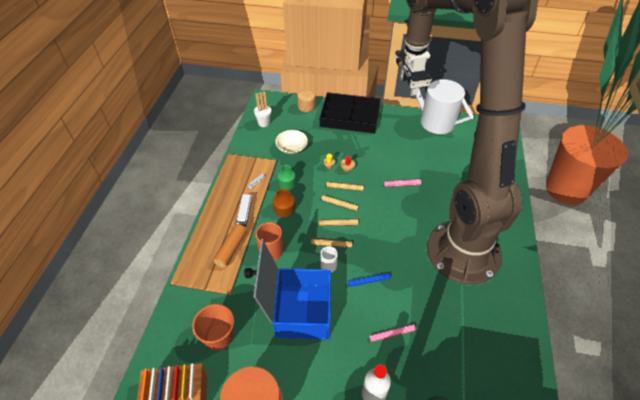

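View pics/wrist0.png

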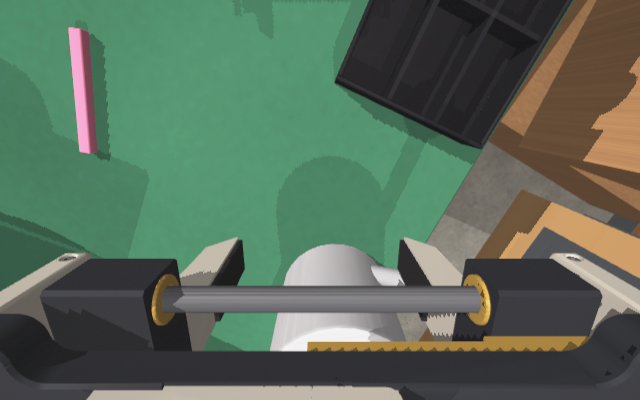

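```bash
cat > h.py <<'E'
import numpy as np,cv2
from rig import get_obs,cams
def snap(n,tag=None):
    c=cams.get_calibration(n); p,d=cams.capture(n)
    if tag: cv2.imwrite(f'pics/{tag}.png',p[:,:,::-1])
    return p,d,c
def cloud(p,d,c):
    v,u=np.mgrid[:d.shape[0],:d.shape[1]]
    K=np.array(c['mtx']);x=(u-K[0,2])/K[0,0]*d;y=(v-K[1,2])/K[1,1]*d
    X=(np.stack([x,y,d],-1)-np.array(c['t']))@np.array(c['R'])
    X[d<=0]=np.nan
    return X
def ray(c,u,v,z):
    K=np.array(c['mtx']);R=np.array(c['R']);t=np.array(c['t'])
    o=-R.T@t; r=R.T@np.array([(u-K[0,2])/K[0,0],(v-K[1,2])/K[1,1],1])
    return o+r*(z-o[2])/r[2]
def proj(c,X):
    q=np.array(c['mtx'])@(np.array(c['R'])@np.array(X,float)+np.array(c['t']));return q[:2]/q[2]
def ld(n): 
    f=np.load(f'pics/{n}0.npz');return f['p'],f['d'],dict(mtx=f['mtx'],R=f['R'],t=f['t'])
def hsv(p): return cv2.cvtColor(p,cv2.COLOR_RGB2HSV)
def tool():
    from scipy.spatial.transform import Rotation as Ro
    o=get_obs();return o,Ro.from_quat(o['ee_rot']).as_matrix()
def to(target,yaw=None):
    """shift in tool axes (cm) to TCP target mm; jaw-axis yaw (deg, world) -> spin"""
    o,M=tool();s=M.T@(np.array(target,float)-o['position'])/10
    jaw=np.arctan2(M[1,1],M[0,1]);sp=0
    if yaw is not None:
        # tool z down: +spin turns world yaw negatively
        sp=-((np.deg2rad(yaw)-jaw+np.pi/2)%np.pi-np.pi/2)
    print('shift cm',s.round(2),'spin',round(sp,3),'jaw deg',round(np.rad2deg(jaw),1),'j7',o['joints'][6].round(2))
E
python3 - <<'E'
from h import *
p,d,c=ld('top');X=cloud(p,d,c);H=hsv(p)
z=X[...,2]
print('table z',np.nanmedian(z[230:300,300:400]))
def box(name,u0,u1,v0,v1,zmin,zmax=400):
    Y=X[v0:v1,u0:u1].reshape(-1,3);m=(Y[:,2]>zmin)&(Y[:,2]<zmax);Y=Y[m]
    print(name,len(Y),'min',Y.min(0).round(),'max',Y.max(0).round(),'mid',((np.percentile(Y,2,0)+np.percentile(Y,98,0))/2).round(1))
box('beaker',240,275,200,232,60)
box('cup',240,288,112,162,95)
box('wide',315,355,115,158,75)
box('narrow',362,396,112,147,75)
box('yel',412,440,172,193,45); box('red',415,443,198,224,45)
box('bin',140,232,155,240,80,110)
box('lid',115,215,130,166,112)
box('dish',425,482,92,146,20)
box('log',220,288,75,106,15);
# sticks
m=((z>7)&(z<25)&(H[...,0]>8)&(H[...,0]<30)&(H[...,1]>40)).astype(np.uint8);m[:170]=0;m[:,:280]=0;m[:,405:]=0;m[250:]=0
cs,_=cv2.findContours(m,0,2)
for k in cs:
    if cv2.contourArea(k)<60: continue
    mm=np.zeros_like(m);cv2.drawContours(mm,[k],-1,1,-1);ys,xs=np.nonzero(mm)
    P=np.array([ray(c,a,b,14)[:2] for a,b in zip(xs,ys)])
    (cx,cy),(w,h),a=cv2.minAreaRect(P.astype(np.float32)); q=P-P.mean(0);w_,V=np.linalg.eigh(q.T@q);ax=V[:,1]
    print('stick',P.mean(0).round(1),'size',round(w),round(h),'yaw',round(np.degrees(np.arctan2(ax[1],ax[0]))%180,1),'z',np.median(z[mm>0]).round(1))
# flask circles via rim: color median
for n,(u,v) in dict(b=(256,215),cup=(264,137)).items(): print(n,p[v,u],X[v,u])
E
python3 -c "
import cv2
a=cv2.imread('pics/top0.png')[100:250,120:450];cv2.imwrite('pics/c1.png',cv2.resize(a,None,fx=2.4,fy=2.4,interpolation=2))"
```

```text
table z 0.5216073775995778
beaker 100 min [416. 112.  60.] max [469. 165.  82.] mid [442.9 138.5  71.3]
cup 213 min [603.  73.  95.] max [685. 156. 112.] mid [644.1 114.9 102.9]
wide 111 min [617. -96.  76.] max [668. -47.  91.] mid [642.2 -70.8  83.9]
narrow 93 min [ 641. -211.   75.] max [ 680. -173.   91.] mid [ 660.5 -192.7   83.3]
yel 55 min [ 508. -322.   45.] max [ 527. -302.   65.] mid [ 517.4 -311.9   55.6]
red 52 min [ 436. -323.   47.] max [ 455. -304.   67.] mid [ 444.8 -313.5   57.1]
bin 990 min [398. 211.  80.] max [589. 411. 110.] mid [491.3 310.2  94.9]
lid 2348 min [564. 235. 112.] max [628. 416. 263.] mid [592.8 325.  188.4]
dish 819 min [ 623. -453.   20.] max [ 750. -326.   47.] mid [ 686.8 -389.4   31.8]
log 1250 min [738.  53.  15.] max [835. 238.  67.] mid [786.3 146.6  39.6]
stick [436.7 -40.4] size 139 14 yaw 11.3 z nan
stick [ 438.6 -214.1] size 138 15 yaw 2.3 z nan
stick [447.2  51.1] size 138 14 yaw 5.3 z 14.2
stick [ 448.  -130.2] size 14 140 yaw 168.8 z nan
b [194 197 189] [446.03779774 145.33502305   5.51461936]
cup [150  88  61] [660.10306408 120.63002348   3.84769544]
```

View pics/c1.png

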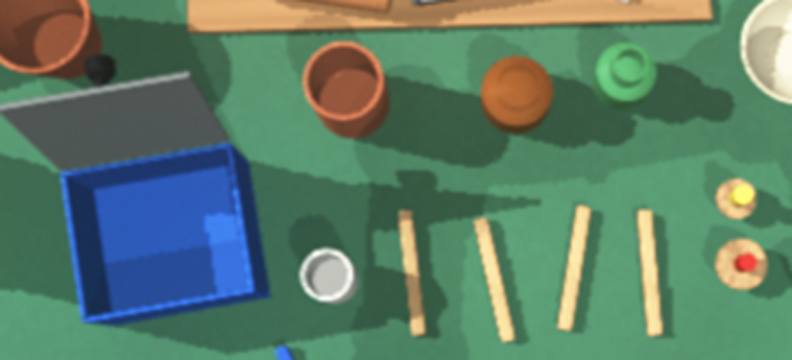

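Run:
```python
from h import *
p,d,c=ld('top');X=cloud(p,d,c);H=hsv(p);z=X[...,2]
m=(z>90)&(z<108)&(H[...,0]>100)&(H[...,0]<130)&(H[...,1]>100);m[:140]=0;m[:,:130]=0;m[:,240:]=0;m[245:]=0
P=X[m][:,:2].astype(np.float32);r=cv2.minAreaRect(P);print('bin',len(P),r,cv2.boxPoints(r).round())
m=(H[...,1]<40)&(z>115)&(z<270);m[:,:115]=0;m[170:]=0;m[:,220:]=0
Y=X[m];Y=Y[(Y[:,0]>540)&(Y[:,0]<660)];q=Y.mean(0);u,s,v=np.linalg.svd(Y-q,full_matrices=False);print('lid',len(Y),q,v[2],s, 'top',Y[Y[:,2]>np.percentile(Y[:,2],97)].mean(0), Y[:,2].max())
k=(H[...,2]<50)&(z>150);k[:100]=0;k[150:]=0;k[:,:150]=0;k[:,175:]=0
print('knob',k.sum(),X[k].mean(0))
o,M=tool();print(M.round(3),o['joints'][6])
```

```text
bin 722 ((490.9067687988281, 311.3542785644531), (162.15988159179688, 181.36343383789062), 8.479561805725098) [[397. 389.]
 [424. 210.]
 [584. 234.]
 [558. 413.]]
lid 2370 [590.41495804 323.7780896  197.60330004] [-0.96155649 -0.14851427  0.23098186] [2417.32526249 2149.13245182  347.94975314] top [601.34710474 327.53908087 259.43581272] 262.64790022799383
knob 115 [630.61265281 328.87407086 230.5778963 ]
[[ 0.914  0.407 -0.001]
 [ 0.407 -0.914  0.001]
 [-0.    -0.001 -1.   ]] -0.07509265593415403
```

```bash
python3 -c "
from h import *
to([443,138.5,170],98.5)"
```

```text
shift cm [ 46.11 -57.1    5.68] spin 0.27 jaw deg -66.0 j7 -0.08
```

Call:
carry_out(
  grip=[9.18,9.18,9.18,9.18,9.18,9.18,9.18,9.18],
  travel=[
    [46.1,-57.1,5.7],
    [46.1,-57.1,5.7],
    [46.1,-57.1,5.7],
    [46.1,-57.1,5.7],
    [46.1,-57.1,5.7],
    [46.1,-57.1,5.7],
    [46.1,-57.1,5.7],
    [46.1,-57.1,5.7],
  ],
  spin=[0.27,0.27,0.27,0.27,0.27,0.27,0.27,0.27],
)

```text
t: 1.15
position: [382.8, -87.5, 188.1]
ee_rot: [0.997, 0.074, 0.0, 0.0]
wrist_force: [0.8, -0.3, 0.5]
finger_gap: 1.0
```

```bash
python3 -c "
from h import *
print(get_obs()['position'],get_obs()['t']);to([443,138.5,170],98.5)"
```

```text
[382.75876516 -87.47200954 188.07818763] 1.15
shift cm [  9.3  -21.46   1.81] spin 0.0 jaw deg -81.5 j7 -1.38
```

Call:
carry_out(
  grip=[9.18,9.18,9.18,9.18,9.18,9.18],
  travel=[
    [9.3,-21.4,1.8],
    [9.3,-21.4,1.8],
    [9.3,-21.4,1.8],
    [9.3,-21.4,1.8],
    [9.3,-21.4,1.8],
    [9.3,-21.4,1.8],
  ],
  spin=[0,0,0,0,0,0],
)

```text
t: 1.9
position: [442.4, 135.4, 169.7]
ee_rot: [0.997, 0.074, -0.001, 0.0]
wrist_force: [-0.6, 0.2, 0.5]
finger_gap: 1.002
```

```bash
python3 -c "
from h import *
print(get_obs()['position'],get_obs()['t']);to([443,138.5,43],98.5)
snap('wrist','w1')"
```

```text
[442.39111982 135.40576751 169.67392284] 1.9
shift cm [ 0.12 -0.31 12.67] spin 0.0 jaw deg -81.5 j7 -1.98
```

View pics/w1.png

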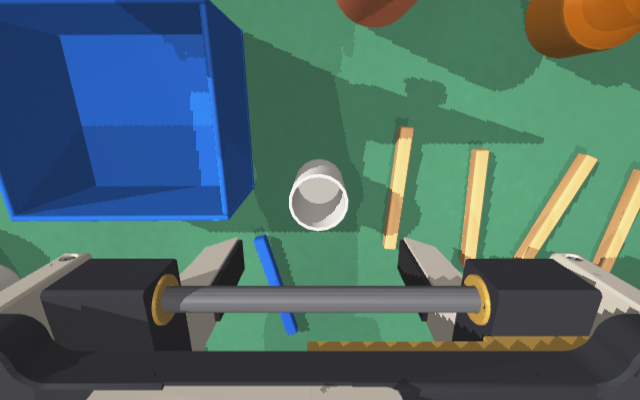

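Call:
carry_out(
  grip=[9.18,9.18,9.18,9.18,4.8,4.8,4.8,4.8],
  travel=[
    [0.1,-0.3,6],
    [0.1,-0.3,12.6],
    [0.1,-0.3,12.7],
    [0.1,-0.3,12.7],
    [0.1,-0.3,12.7],
    [0.1,-0.3,12.7],
    [0.1,-0.3,12.7],
    [0.1,-0.3,12.7],
  ],
  spin=[0,0,0,0,0,0,0,0],
  grip_force=10,
)

```text
t: 2.95
position: [443.5, 139.2, 43.4]
ee_rot: [0.997, 0.074, 0.0, 0.0]
wrist_force: [-0.5, -1.6, 1.0]
finger_gap: 0.616
```

```bash
python3 -c "
from h import *
print(get_obs()['position'],get_obs()['finger_gap']);to([443,138.5,160],98.5);to([491,311,160]);to([486,311,50])"
```

```text
[443.53975337 139.19565287  43.37362778] 0.6157182762275174
shift cm [ -0.06   0.06 -11.66] spin 0.0 jaw deg -81.5 j7 -2.11
shift cm [  7.25 -16.29 -11.66] spin 0 jaw deg -81.5 j7 -2.11
shift cm [  6.74 -16.36  -0.66] spin 0 jaw deg -81.5 j7 -2.11
```

Call:
carry_out(
  grip=[4.8,4.8,4.8],
  travel=[
    [0,0,0],
    [0,0,0],
    [0,0,0],
  ],
  spin=[0,0,0],
)

```text
t: 3.32
position: [443.5, 139.2, 43.2]
ee_rot: [0.997, 0.074, 0.0, 0.0]
wrist_force: [-1.3, -1.1, 5.4]
finger_gap: 0.586
```

Call:
carry_out(
  grip=[4.8,4.8,4.8,4.8,4.8,4.8,4.8,4.8],
  travel=[
    [0,0,-6],
    [0,0,-11.7],
    [3.6,-8.1,-11.7],
    [6.7,-16.3,-11.7],
    [6.7,-16.3,-11.7],
    [6.7,-16.3,-6],
    [6.7,-16.3,-0.6],
    [6.7,-16.3,-0.6],
  ],
  spin=[0,0,0,0,0,0,0,0],
)

```text
t: 4.32
position: [483.0, 308.8, 45.7]
ee_rot: [0.997, 0.075, -0.003, 0.002]
wrist_force: [-0.6, -0.9, 0.2]
finger_gap: 0.584
```

```bash
python3 -c "
from h import *
print(get_obs()['position'],get_obs()['finger_gap']);to([486,311,50],98.5)
snap('top','t2')"
```

```text
[482.99483818 308.80838715  45.70524675] 0.5844518865946535
shift cm [ 0.33 -0.17 -0.43] spin 0.001 jaw deg -81.4 j7 -2.36
```

View pics/t2.png

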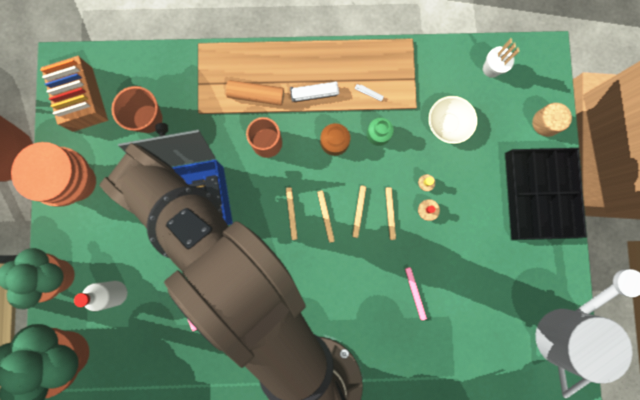

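Call:
carry_out(
  grip=[4.8,4.8,7.5,7.5,7.5,7.5],
  travel=[
    [0,0,0],
    [0,0,0],
    [0,0,0],
    [0,0,0],
    [0,0,0],
    [0,0,0],
  ],
  spin=[0,0,0,0,0,0],
)

```text
t: 5.12
position: [485.5, 310.3, 49.0]
ee_rot: [0.997, 0.074, -0.0, 0.0]
wrist_force: [0.1, 0.2, -0.3]
finger_gap: 0.815
```

Call:
carry_out(
  grip=[7.5,7.5,7.5,7.5,7.5],
  travel=[
    [0,0,-3],
    [0,0,-9],
    [0,0,-15],
    [0,0,-21],
    [0,0,-24],
  ],
  spin=[0,0,0,0,0],
)

```text
t: 5.75
position: [486.1, 311.1, 292.8]
ee_rot: [0.997, 0.074, 0.002, -0.001]
wrist_force: [-0.5, 0.8, -0.7]
finger_gap: 0.819
```

```bash
python3 -c "
from h import *
print(get_obs()['position'],get_obs()['finger_gap'])
snap('wrist','w3')"
```

```text
[486.05725263 311.14982603 292.75832451] 0.8186198539322252
```

View pics/w3.png

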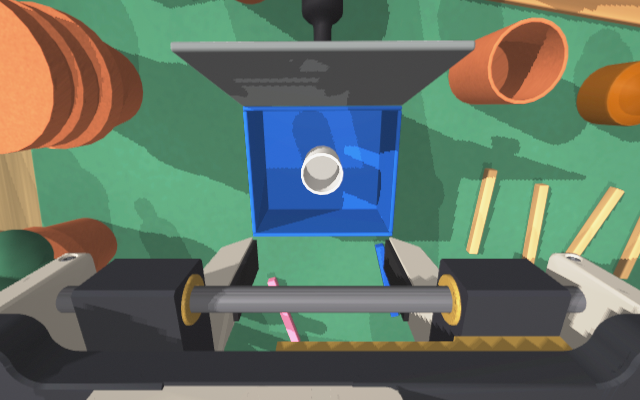

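Call:
carry_out(
  grip=[0,0,0,0,0,0,0,0],
  travel=[
    [0,2.5,-2],
    [0,5,-2],
    [5,5,-2],
    [10,5,-2],
    [16,5,-2],
    [16,5,-2],
    [16,5,3],
    [16,5,7.3],
  ],
  spin=[0,0,0,0,0,0,0,0],
)

```text
t: 6.8
position: [650.1, 284.8, 214.6]
ee_rot: [0.997, 0.075, -0.0, -0.0]
wrist_force: [-0.5, -0.5, -0.6]
finger_gap: 0.014
```

```bash
python3 -c "
from h import *
o=get_obs();print(o['position'],o['finger_gap'],o['joints'].round(2))
q=o['position']-np.array([570,323,100]);b=np.deg2rad(8.5);print('Xb',q[0]*np.cos(b)+q[1]*np.sin(b),'Yb',-q[0]*np.sin(b)+q[1]*np.cos(b))
snap('wrist','w4');snap('side','s4')"
```

```text
[650.14217641 284.83040632 214.60772173] 0.013922442147902763 [-0.27  0.62 -0.38  1.32  0.23  1.24 -2.08]
Xb 73.62005863191948 Yb -49.59610154801331
```

View pics/s4.png

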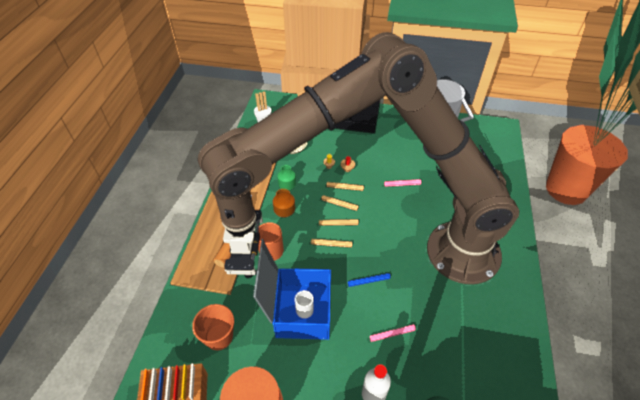

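Call:
carry_out(
  grip=[0,0,0,0,0,0,0,0],
  travel=[
    [-2,0,0],
    [-4,0,0],
    [-6,0,0],
    [-8,0,0],
    [-10,0,0],
    [-12,0,0.7],
    [-14,0,2],
    [-15.7,0,3.3],
  ],
  spin=[0,0,0,0,0,0,0,0],
)

```text
t: 7.9
position: [495.9, 262.1, 185.3]
ee_rot: [0.997, 0.074, 0.002, -0.001]
wrist_force: [0.5, -0.8, -0.4]
finger_gap: 0.009
```

```bash
python3 -c "
from h import *
o=get_obs();print(o['position'],o['finger_gap'],o['joints'].round(2))
q=o['position']-np.array([570,323,100]);b=np.deg2rad(8.5);print('Xb',q[0]*np.cos(b)+q[1]*np.sin(b),'Yb',-q[0]*np.sin(b)+q[1]*np.cos(b))
snap('side','s5')"
```

```text
[495.92225046 262.08182043 185.28170985] 0.008971739339946246 [-0.26  0.41 -0.44  1.76  0.2   1.01 -2.19]
Xb -82.26834966215222 Yb -49.29965742736685
```

View pics/s5.png

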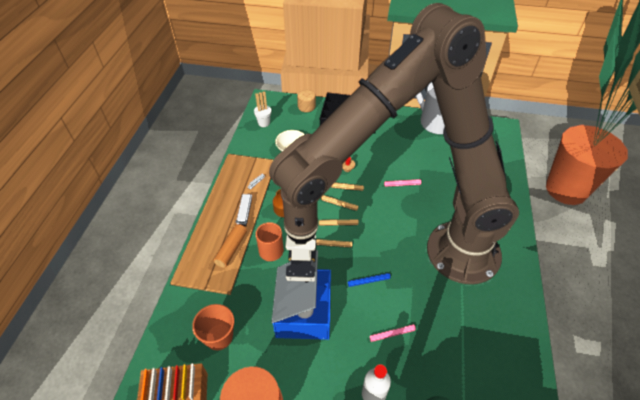

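Call:
carry_out(
  grip=[0,0,0,0,0,0,0,0],
  travel=[
    [-1.2,0,1.8],
    [-2.3,0,3.6],
    [-2.8,0,5],
    [-3.1,0,6.5],
    [-3.3,0,7.6],
    [-3.3,0,8.2],
    [-3.3,0,8.4],
    [-3.3,0,8.4],
  ],
  spin=[0,0,0,0,0,0,0,0],
)

```text
t: 8.95
position: [463.9, 256.8, 105.2]
ee_rot: [0.997, 0.074, 0.002, 0.001]
wrist_force: [-22.7, -16.2, 82.6]
finger_gap: 0.004
```

Call:
carry_out(
  grip=[0,0,0,0],
  travel=[
    [0,0,0.2],
    [0,0,0.2],
    [0,0,-5],
    [0,0,-11],
  ],
  spin=[0,0,0,0],
)

```text
t: 9.45
position: [462.9, 256.0, 210.0]
ee_rot: [0.997, 0.074, -0.001, 0.0]
wrist_force: [0.7, 0.4, -0.6]
finger_gap: 0.007
```

```bash
python3 -c "
from h import *
o=get_obs();print(o['position'],o['finger_gap'],o['joints'].round(2))
snap('side','s6')
snap('wrist','w6')"
```

```text
[462.89429384 256.03604201 210.04534558] 0.00747080772196897 [-0.25  0.34 -0.46  1.8   0.17  1.04 -2.2 ]
```

View pics/s6.png

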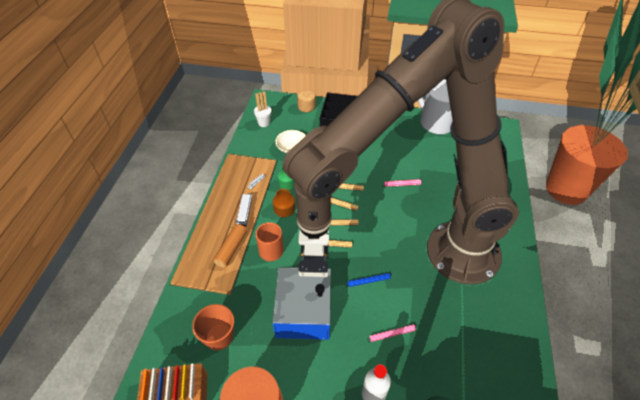

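```bash
python3 -c "
from h import *
to([445,-313.5,180],90)"
```

```text
shift cm [-10.59  56.31   3.2 ] spin 0.149 jaw deg -81.5 j7 -2.2
```

Call:
carry_out(
  grip=[6,6,6,6,6,6,6,6],
  travel=[
    [-10.6,56.3,3.2],
    [-10.6,56.3,3.2],
    [-10.6,56.3,3.2],
    [-10.6,56.3,3.2],
    [-10.6,56.3,3.2],
    [-10.6,56.3,3.2],
    [-10.6,56.3,3.2],
    [-10.6,56.3,3.2],
  ],
  spin=[0.149,0.149,0.149,0.149,0.149,0.149,0.149,0.149],
)

```text
t: 10.55
position: [444.3, -244.6, 180.8]
ee_rot: [1.0, -0.0, 0.0, 0.0]
wrist_force: [1.0, -0.1, -0.0]
finger_gap: 0.653
```

Call:
carry_out(
  grip=[6,6,6],
  travel=[
    [-1,6.5,0.3],
    [-1,6.5,0.3],
    [-1,6.5,0.3],
  ],
  spin=[0,0,0],
)

```text
t: 10.92
position: [434.4, -307.2, 177.6]
ee_rot: [1.0, -0.001, -0.0, -0.0]
wrist_force: [-0.6, 0.3, 0.9]
finger_gap: 0.651
```

```bash
cat > st.py <<'E'
from h import *
import sys
def blob(n,lo,hi,zz,smin=120,tag=None):
    p,d,c=snap(n,tag);H=hsv(p)
    m=((H[...,0]>=lo)&(H[...,0]<=hi)&(H[...,1]>smin)&(H[...,2]>120)).astype(np.uint8)
    out=[]
    k,l,s,cen=cv2.connectedComponentsWithStats(m)
    for i in range(1,k):
        if s[i,4]>15: out.append((s[i].tolist(),cen[i].round(1),ray(c,*cen[i],zz).round(1)))
    return out
E
python3 -c "
from st import *
print(get_obs()['position'])
p,d,c=snap('wrist','w7');X=cloud(p,d,c);z=X[...,2]
for lab,cx,cy in(('red',445,-313),('yel',517,-312)):
    m=(z>50)&(z<68)&(abs(X[...,0]-cx)<25)&(abs(X[...,1]-cy)<25)
    Y=X[m];print(lab,m.sum(),Y.min(0),Y.max(0)) if m.any() else 0
    m=(z>57)&m
    print(X[m].mean(0),np.median(X[m],0))
to([445,-313.5,31],90)
"
```

```text
[ 434.41060593 -307.1612284   177.55049069]
red 349 [ 435.67778604 -325.5975006    50.29632906] [ 455.22101835 -307.27780014   61.81671853]
[ 445.61752202 -316.31118698   59.63518126] [ 445.50301422 -315.99392858   59.68153084]
yel 404 [ 508.95094757 -324.17232716   56.63415049] [ 528.23927175 -305.58741085   61.80733697]
[ 518.71616016 -314.64360483   59.67262384] [ 519.10309822 -314.42623973   59.67344485]
shift cm [ 1.01  0.75 14.68] spin 0.001 jaw deg -89.9 j7 -1.12
```

View pics/w7.png

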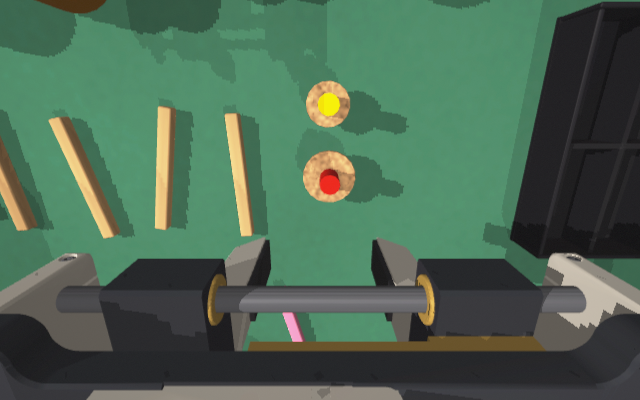

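Call:
carry_out(
  grip=[6,6,6,6,1.5,1.5,1.5,1.5],
  travel=[
    [1.1,0.8,6],
    [1.1,0.8,12],
    [1.1,0.8,14.6],
    [1.1,0.8,14.6],
    [1.1,0.8,14.6],
    [1.1,0.8,14.6],
    [1.1,0.8,14.6],
    [1.1,0.8,14.6],
  ],
  spin=[0,0,0,0,0,0,0,0],
  grip_force=15,
)

```text
t: 11.98
position: [445.7, -315.6, 32.6]
ee_rot: [1.0, -0.0, 0.0, 0.0]
wrist_force: [-0.1, -0.4, -0.2]
finger_gap: 0.268
```

Call:
carry_out(
  grip=[1.5,1.5,1.5,1.5,1.5,1.5],
  travel=[
    [0,0,0],
    [0,0,0],
    [0,0,0],
    [0,0,-3],
    [0,0,-9],
    [0,0,-15],
  ],
  spin=[0,0,0,0,0,0],
)

```text
t: 12.72
position: [445.0, -315.1, 183.3]
ee_rot: [1.0, -0.0, -0.001, -0.0]
wrist_force: [1.0, -0.9, -0.4]
finger_gap: 0.215
```

```bash
python3 -c "
from st import *
print(get_obs()['position'])
snap('wrist','w8')
to([642,-71,190],90)
"
```

```text
[ 444.99675745 -315.08014776  183.29149697]
shift cm [ 19.34 -24.6    0.19] spin -0.0 jaw deg -90.0 j7 -1.11
```

View pics/w8.png

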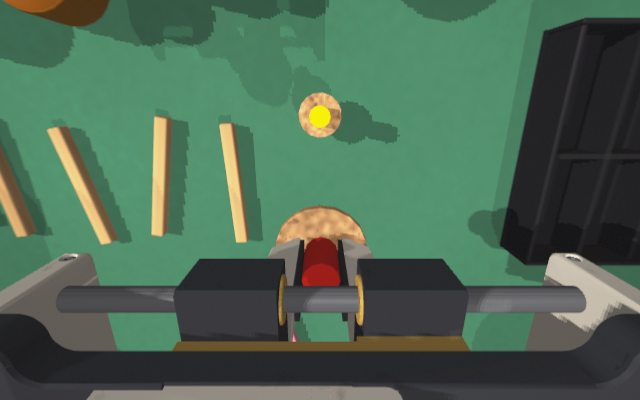

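Call:
carry_out(
  grip=[1.5,1.5,1.5,1.5,1.5,1.5,1.5],
  travel=[
    [13,-24.5,-0.7],
    [13,-24.5,-0.7],
    [13,-24.5,-0.7],
    [13,-24.5,-0.7],
    [13,-24.5,-0.7],
    [13,-24.5,-0.7],
    [13,-24.5,-0.7],
  ],
  spin=[0,0,0,0,0,0,0],
)

```text
t: 13.65
position: [575.0, -71.6, 188.7]
ee_rot: [1.0, -0.001, -0.001, 0.0]
wrist_force: [0.3, 0.1, -0.4]
finger_gap: 0.213
```

```bash
cat > rim.py <<'E'
from h import *
def fitc(P):
    A=np.c_[2*P,np.ones(len(P))];s=np.linalg.lstsq(A,(P**2).sum(1),rcond=None)[0]
    return s[:2].round(1),round(float(np.sqrt(s[2]+s[:2]@s[:2])),1)
def rim(n,cx,cy,R,z0=85,tag=None):
    p,d,c=snap(n,tag);X=cloud(p,d,c);z=X[...,2]
    m=(abs(z-z0)<4)&(np.hypot(X[...,0]-cx,X[...,1]-cy)<R+12)
    P=X[m]
    if len(P)<10: print(n,'few',len(P));return
    lo=P.min(0);hi=P.max(0);hull=cv2.convexHull(P[:,:2].astype(np.float32))[:,0]
    print(n,len(P),'z',P[:,2].mean().round(1),'mid',((lo+hi)/2).round(1),'ext',(hi-lo).round(1),'fit',fitc(hull),'circ',cv2.minEnclosingCircle(P[:,:2].astype(np.float32)))
E
python3 -c "
from rim import *
print(get_obs()['position'])
rim('wrist',642,-71,26,tag='w9');rim('wrist',660.5,-192.7,20);
p,d,c=ld('top')
"
```

```text
[574.96656101 -71.60879669 188.66199658]
wrist 853 z 84.5 mid [642.9 -72.9  83.9] ext [50.8 51.4  5.8] fit (array([642.8, -72.8]), 25.6) circ ((642.6602172851562, -72.88810729980469), 25.910219192504883)
wrist 774 z 84.1 mid [ 661.3 -194.3   83.8] ext [39.7 39.7  5.5] fit (array([ 661.3, -194.4]), 19.8) circ ((661.135986328125, -194.3507537841797), 20.028717041015625)
```

View pics/w9.png

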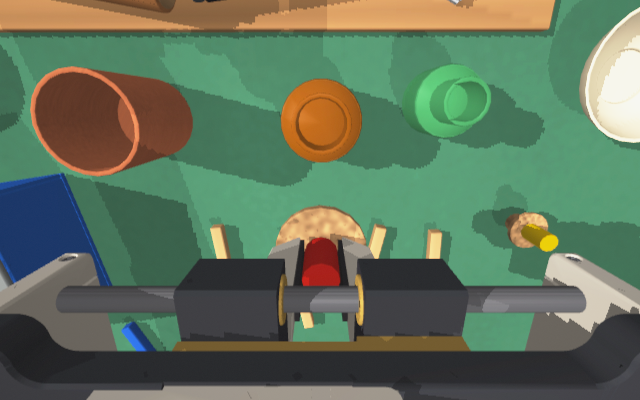

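Call:
carry_out(
  grip=[1.5,1.5,1.5,1.5,1.5,1.5,1.5,1.5],
  travel=[
    [3.4,0,1],
    [6.7,0,2.5],
    [6.7,0,5],
    [6.7,0,6.5],
    [6.7,0,7.5],
    [6.7,0,8.4],
    [6.7,0,9.1],
    [6.7,0,9.2],
  ],
  spin=[0,0,0,0,0,0,0,0],
)

```text
t: 14.75
position: [642.4, -70.5, 97.0]
ee_rot: [1.0, -0.0, -0.0, 0.0]
wrist_force: [-0.3, 0.6, -1.2]
finger_gap: 0.209
```

```bash
python3 -c "
from rim import *
o=get_obs();print(o['position'],o['wrist_force'],o['finger_gap'])
snap('side','s10');to([642.5,-72,95])
import cv2;a=cv2.imread('pics/s10.png')[140:260,220:340];cv2.imwrite('pics/s10.png',cv2.resize(a,None,fx=5,fy=5,interpolation=2))
"
```

```text
[642.41556916 -70.45836104  96.95797121] [-0.34108144  0.60576157 -1.20671199] 0.20921888538143024
shift cm [-0.01  0.15  0.21] spin 0 jaw deg -90.0 j7 -1.67
```

View pics/s10.png

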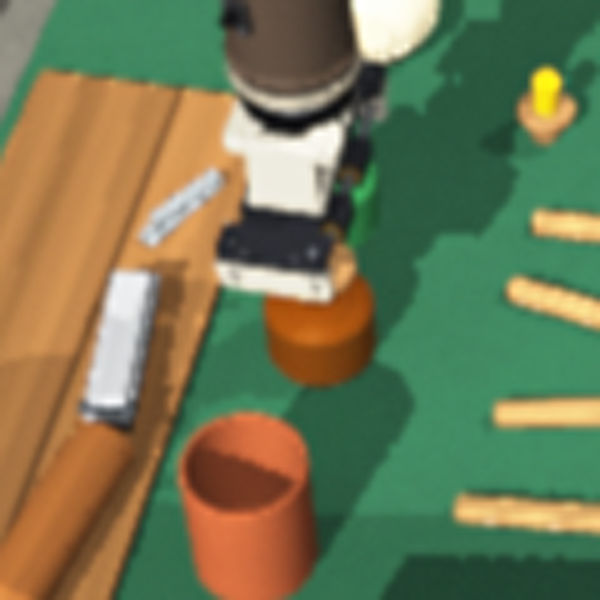

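Call:
carry_out(
  grip=[1.5,1.5,1.5],
  travel=[
    [0,0.1,0.1],
    [0,0.1,0.25],
    [0,0.1,0.25],
  ],
  spin=[0,0,0],
)

```text
t: 15.18
position: [643.0, -71.7, 95.4]
ee_rot: [1.0, -0.0, 0.001, 0.0]
wrist_force: [-0.8, -0.4, 5.1]
finger_gap: 0.214
```

Call:
carry_out(
  grip=[5,5,5,5,5,5,5,5],
  travel=[
    [0,0,0],
    [0,0,0],
    [0,0,0],
    [0,0,0],
    [0,0,-2],
    [0,0,-6],
    [-4,0,-9],
    [-6,0,-10],
  ],
  spin=[0,0,0,0,0,0,0,0],
)

```text
t: 16.18
position: [582.1, -71.5, 196.6]
ee_rot: [1.0, -0.0, 0.001, 0.0]
wrist_force: [0.8, 0.7, 0.2]
finger_gap: 0.545
```

```bash
python3 -c "
from rim import *
o=get_obs();print(o['position'],o['wrist_force'],o['finger_gap'])
rim('wrist',642,-71,28,z0=91,tag='w11');rim('wrist',642,-72,10,z0=123)
to([518.5,-313.5,130],90)
"
```

```text
[582.06891067 -71.4885086  196.62554027] [0.78662564 0.73329022 0.15448831] 0.5446950012594339
wrist 2700 z 90.7 mid [642.5 -72.2  91. ] ext [55.5 54.9  5.2] fit (array([642.5, -72.3]), 27.6) circ ((642.466796875, -72.54657745361328), 27.90688133239746)
wrist 524 z 122.7 mid [642.4 -72.4 122.3] ext [19.9 19.2  5.1] fit (array([642.6, -72.4]), 9.6) circ ((642.3643798828125, -72.3885498046875), 9.982645034790039)
shift cm [-6.31 24.18  6.63] spin -0.001 jaw deg -90.0 j7 -1.64
```

View pics/w11.png

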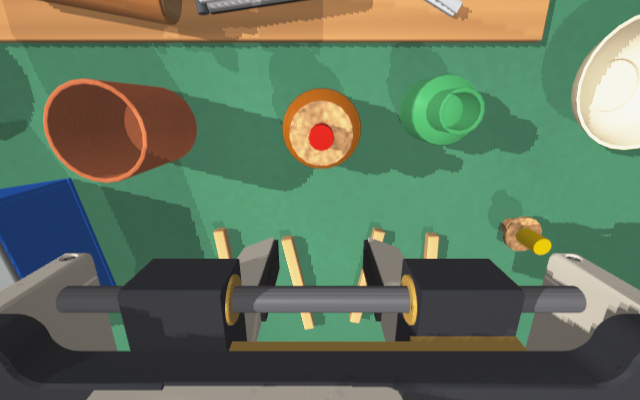

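Call:
carry_out(
  grip=[6,6,6,6,6,6],
  travel=[
    [-3,6,3],
    [-6.3,12,6],
    [-6.3,18,6.6],
    [-6.3,24.2,6.6],
    [-6.3,24.2,6.6],
    [-6.3,24.2,6.6],
  ],
  spin=[0,0,0,0,0,0],
)

```text
t: 17.02
position: [519.4, -314.6, 127.8]
ee_rot: [1.0, -0.001, -0.0, -0.0]
wrist_force: [0.2, 0.4, 0.1]
finger_gap: 0.656
```

```bash
python3 -c "
from rim import *
to([518.5,-313.5,31.5],90)
"
```

```text
shift cm [-0.09 -0.11  9.63] spin -0.003 jaw deg -90.2 j7 -1.21
```

Call:
carry_out(
  grip=[6,6,6,1.5,1.5,1.5,1.5,1.5],
  travel=[
    [0,0,5],
    [0,0,9.6],
    [0,0,9.6],
    [0,0,9.6],
    [0,0,9.6],
    [0,0,9.6],
    [0,0,9.6],
    [0,0,9.6],
  ],
  spin=[0,0,0,0,0,0,0,0],
)

```text
t: 18.02
position: [519.7, -313.7, 33.1]
ee_rot: [1.0, -0.0, 0.0, 0.0]
wrist_force: [-0.6, -0.4, 3.0]
finger_gap: 0.214
```

Call:
carry_out(
  grip=[1.5,1.5,1.5,1.5,1.5,1.5],
  travel=[
    [0,0,0],
    [0,0,0],
    [0,0,0],
    [0,0,-3],
    [0,0,-9],
    [0,0,-15.5],
  ],
  spin=[0,0,0,0,0,0],
)

```text
t: 18.77
position: [518.8, -313.1, 186.0]
ee_rot: [1.0, -0.0, -0.001, -0.0]
wrist_force: [1.9, -0.4, -0.7]
finger_gap: 0.212
```

```bash
python3 -c "
from rim import *
print(get_obs()['position'],get_obs()['finger_gap'])
to([661,-193.7,187],90);snap('wrist','w12')
"
```

```text
[ 518.83644707 -313.12549266  186.02176596] 0.21196386315211777
shift cm [ 14.21 -11.95  -0.11] spin -0.0 jaw deg -90.0 j7 -1.2
```

View pics/w12.png

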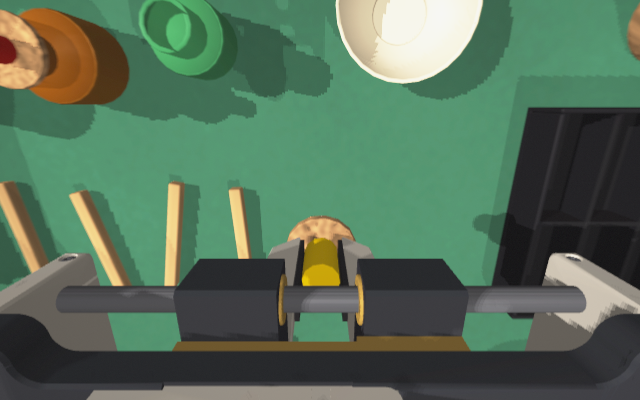

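Call:
carry_out(
  grip=[1.5,1.5,1.5,1.5,1.5,1.5,1.5],
  travel=[
    [5,-4,0],
    [10,-8,0],
    [14.2,-12,0],
    [14.2,-12,0],
    [14.2,-12,3],
    [14.2,-12,5],
    [14.2,-12,5],
  ],
  spin=[0,0,0,0,0,0,0],
)

```text
t: 19.7
position: [659.6, -194.1, 132.9]
ee_rot: [1.0, -0.0, -0.002, -0.0]
wrist_force: [-0.2, -0.4, 0.1]
finger_gap: 0.214
```

```bash
python3 -c "
from rim import *
print(get_obs()['position'],get_obs()['finger_gap'])
to([661,-193.7,96.5],90)
"
```

```text
[ 659.58137618 -194.06722779  132.92459851] 0.21414354587748533
shift cm [ 0.16 -0.04  3.64] spin -0.001 jaw deg -90.1 j7 -1.46
```

Call:
carry_out(
  grip=[1.5,1.5,1.5,1.5,1.5,1.5,1.5],
  travel=[
    [0.1,0,1],
    [0.1,0,2],
    [0.1,0,3],
    [0.1,0,3.6],
    [0.1,0,3.8],
    [0.1,0,4],
    [0.1,0,4],
  ],
  spin=[0,0,0,0,0,0,0],
)

```text
t: 20.58
position: [662.9, -193.6, 96.1]
ee_rot: [1.0, -0.0, 0.0, 0.0]
wrist_force: [-2.8, -0.1, 4.3]
finger_gap: 0.214
```

Call:
carry_out(
  grip=[1.5,1.5,5,5,5,5,5],
  travel=[
    [-0.1,0,0],
    [-0.1,0,0.05],
    [-0.1,0,0],
    [-0.1,0,0],
    [-0.1,0,0],
    [-0.1,0,-4],
    [-6,0,-10],
  ],
  spin=[0,0,0,0,0,0,0],
)

```text
t: 21.45
position: [618.8, -192.6, 179.3]
ee_rot: [1.0, 0.001, -0.0, -0.001]
wrist_force: [0.0, -0.6, 1.4]
finger_gap: 0.541
```

```bash
python3 -c "
from rim import *
o=get_obs();print(o['position'],o['wrist_force'],o['finger_gap'])
rim('wrist',661,-194,22,z0=91,tag='w13');rim('wrist',661,-194,10,z0=123)
rim('wrist',642,-72,10,z0=123)
"
```

```text
[ 618.76079977 -192.55147566  179.33589642] [ 0.0017681  -0.62379746  1.40469849] 0.541143083817432
wrist 1472 z 90.7 mid [ 661.8 -194.4   91. ] ext [43.5 43.4  8. ] fit (array([ 661.8, -194.4]), 21.7) circ ((661.6978759765625, -194.26194763183594), 21.994997024536133)
wrist 541 z 122.7 mid [ 661.9 -194.2  122.1] ext [19.  19.5  4.8] fit (array([ 661.9, -194.3]), 9.8) circ ((661.896728515625, -194.1979522705078), 9.979717254638672)
wrist 559 z 122.6 mid [642.7 -73.  121.9] ext [19.7 20.2  5.8] fit (array([642.7, -72.8]), 9.9) circ ((642.1171264648438, -72.9378433227539), 10.474061965942383)
```

View pics/w13.png

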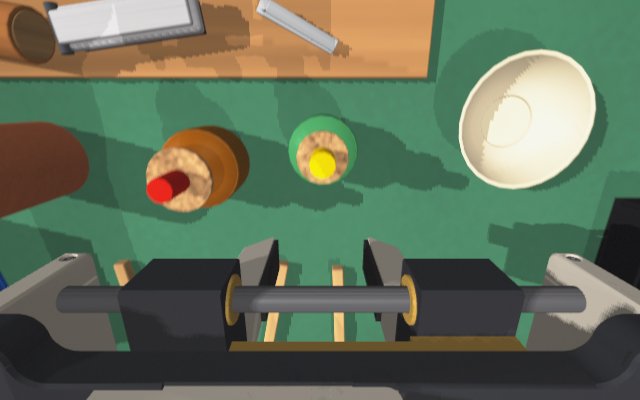

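```bash
cat > sticks.py <<'E'
from h import *
def sticks(tag=None,n='top'):
    p,d,c=snap(n,tag);X=cloud(p,d,c);H=hsv(p);z=X[...,2]
    m=((H[...,0]>8)&(H[...,0]<32)&(H[...,1]>50)&(H[...,2]>90)).astype(np.uint8)
    cs,_=cv2.findContours(m,0,2)
    for k in cs:
        if cv2.contourArea(k)<40: continue
        mm=np.zeros_like(m);cv2.drawContours(mm,[k],-1,1,-1);ys,xs=np.nonzero(mm)
        P=np.array([ray(c,a,b,14)[:2] for a,b in zip(xs,ys)])
        (cx,cy),(w,h),a=cv2.minAreaRect(P.astype(np.float32)); q=P-P.mean(0);w_,V=np.linalg.eigh(q.T@q);ax=V[:,1]
        if min(w,h)>24 or max(w,h)<60 or max(w,h)>175: continue
        ax=ax*np.sign(ax[0]);M=(np.array([cx,cy]))
        zz=z[(mm>0)&(z>3)];e=q@ax;L=(e.max()-e.min())
        mid=P.mean(0)+ax*(e.max()+e.min())/2
        print('stick mid',mid.round(1),'L',round(L),'w',round(min(w,h)),'yaw',round(np.degrees(np.arctan2(ax[1],ax[0])),1),'z',np.nanmedian(zz).round(1) if len(zz) else None,'ends',(mid-70*ax).round(1),(mid+70*ax).round(1))
E
python3 -c "
from sticks import *
sticks('t14')"
```

```text
stick mid [ 14.2 654.7] L 70 w 22 yaw -64.8 z 120.3 ends [-15.6 718.1] [ 44.  591.4]
stick mid [437.8 -41.3] L 140 w 17 yaw 11.3 z 14.5 ends [369.2 -55.1] [506.4 -27.6]
stick mid [448.2  50.2] L 141 w 16 yaw 5.2 z 14.4 ends [378.5  43.8] [517.9  56.5]
stick mid [ 447.6 -131.1] L 140 w 17 yaw -11.1 z 14.0 ends [ 378.9 -117.6] [ 516.3 -144.6]
stick mid [ 871.3 -574.5] L 61 w 8 yaw -45.6 z 121.8 ends [ 822.4 -524.5] [ 920.3 -624.5]
stick mid [ 884.6 -565.9] L 61 w 8 yaw -44.7 z 128.5 ends [ 834.8 -516.6] [ 934.3 -615.2]
stick mid [ 897.8 -556.9] L 61 w 9 yaw -43.6 z 126.7 ends [ 847.1 -508.7] [ 948.5 -605.2]
```

View pics/t14.png

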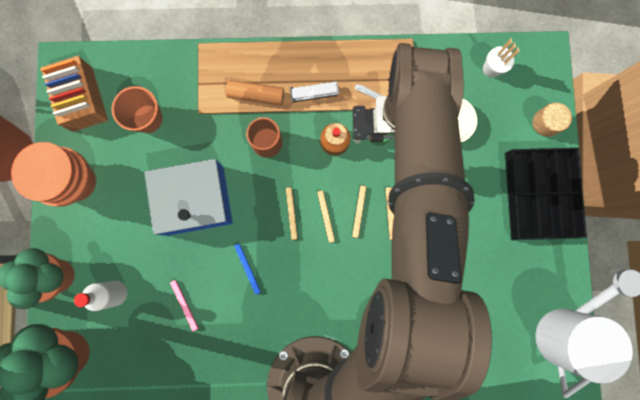

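```bash
python3 -c "
from h import *
to([371,-217.5,90],92.3);to([371,-217.5,3],92.3)"
```

```text
shift cm [-24.68   2.38   9.04] spin -0.041 jaw deg -90.0 j7 -1.44
shift cm [-24.7    2.37  17.74] spin -0.041 jaw deg -90.0 j7 -1.44
```

Call:
carry_out(
  grip=[4,4,4,4,4,4,4,4],
  travel=[
    [-6,1,0],
    [-12,1.5,0],
    [-18,2.4,3],
    [-24.7,2.4,6],
    [-24.7,2.4,9],
    [-24.7,2.4,9],
    [-24.7,2.4,9],
    [-24.7,2.4,9],
  ],
  spin=[-0.04,-0.04,-0.04,-0.04,-0.04,-0.04,-0.04,-0.04],
)

```text
t: 22.65
position: [372.8, -217.6, 90.6]
ee_rot: [1.0, 0.02, 0.001, 0.0]
wrist_force: [0.1, -0.5, -0.5]
finger_gap: 0.435
```

```bash
python3 -c "
from sticks import *
print(get_obs()['position']);sticks(n='wrist',tag='w15')
to([371,-217.5,3],92.3)"
```

```text
[ 372.82415161 -217.61237899   90.63171855]
stick mid [406.7  31.2] L 60 w 19 yaw -8.7 z 8.8 ends [337.5  41.8] [475.9  20.7]
stick mid [ 440.8 -216.7] L 138 w 14 yaw 2.5 z 13.6 ends [ 370.9 -219.8] [ 510.8 -213.7]
stick mid [438. -47.] L 139 w 21 yaw 11.5 z 13.3 ends [369.4 -61. ] [506.6 -33.1]
stick mid [ 447.9 -134.4] L 139 w 17 yaw -10.8 z 13.5 ends [ 379.1 -121.3] [ 516.7 -147.5]
shift cm [-0.17 -0.02  8.75] spin 0.0 jaw deg -87.7 j7 -1.24
```

View pics/w15.png

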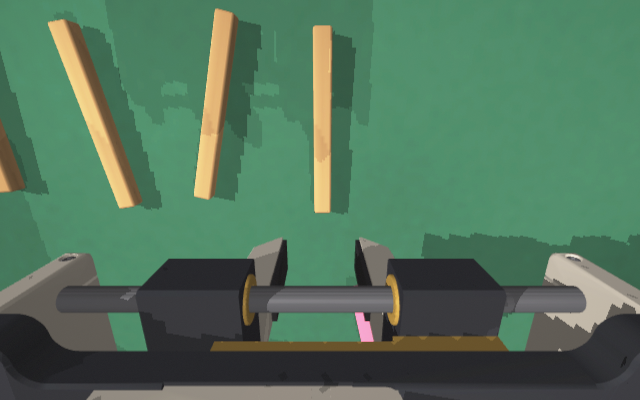

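Call:
carry_out(
  grip=[4,4,4,0.8,0.8,0.8,0.8,0.8],
  travel=[
    [0,0.1,5],
    [0,0.1,8.6],
    [0,0.1,8.6],
    [0,0.1,8.6],
    [0,0.1,8.6],
    [0,0.1,8.6],
    [0,0.1,8.6],
    [0,0.1,8.6],
  ],
  spin=[0,0,0,0,0,0,0,0],
  grip_force=3,
)

```text
t: 23.7
position: [371.2, -218.7, 4.1]
ee_rot: [1.0, 0.02, 0.0, 0.0]
wrist_force: [-0.4, 0.2, 5.1]
finger_gap: 0.151
```

Call:
carry_out(
  grip=[0.8,0.8,0.8,0.8,0.8,0.8,0.8],
  travel=[
    [0,0,0],
    [0,0,-2],
    [0,0,-4],
    [0,0,-6],
    [0,0,-8],
    [0,0,-10],
    [0,0,-10],
  ],
  spin=[0,0,0,0,0,0,0],
)

```text
t: 24.58
position: [371.2, -218.7, 104.5]
ee_rot: [1.0, 0.02, 0.001, 0.001]
wrist_force: [-0.3, -0.4, 0.0]
finger_gap: 0.15
```

```bash
python3 -c "
from sticks import *
print(get_obs()['position'],get_obs()['finger_gap']);snap('wrist','w16');snap('side','s16')
"
```

```text
[ 371.23941735 -218.74264054  104.47554629] 0.15046101938076967
```

View pics/w16.png

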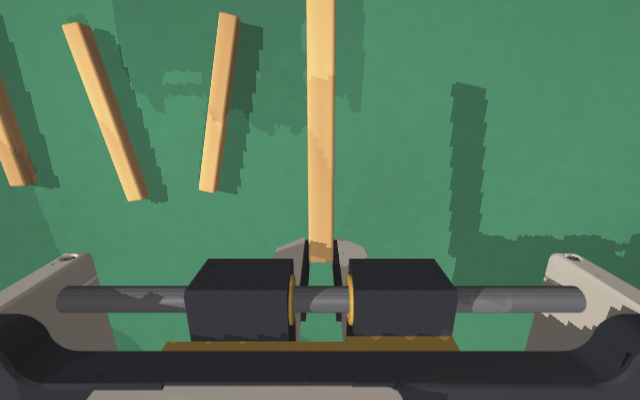

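View pics/s16.png

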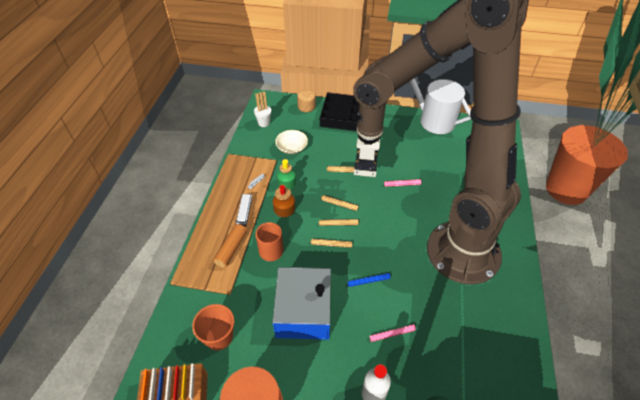

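Call:
carry_out(
  grip=[0.8,0.8,0.8,1.3,1.36,1.36],
  travel=[
    [0,0,3],
    [0,0,5.5],
    [0,0,5.5],
    [0,0,5.5],
    [0,0,5.5],
    [0,0,5.5],
  ],
  spin=[0,0,0,0,0,0],
)

```text
t: 25.42
position: [371.2, -218.7, 49.3]
ee_rot: [1.0, 0.02, 0.001, 0.0]
wrist_force: [0.3, 0.1, -0.2]
finger_gap: 0.156
```

```bash
python3 -c "
from sticks import *
print(get_obs()['position'],get_obs()['finger_gap']);snap('wrist','w17')
"
```

```text
[ 371.19151819 -218.65553759   49.31256325] 0.15628491420896692
```

View pics/w17.png

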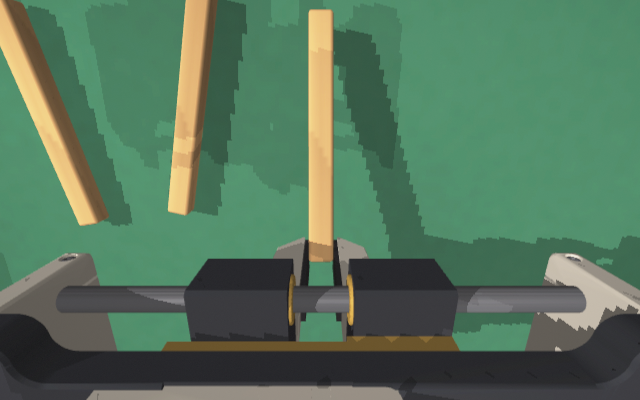

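```bash
cat > tilt.py <<'E'
from h import *
def tilt(tag=None,n='wrist'):
    o=get_obs();g=o['position'];p,d,c=snap(n,tag);X=cloud(p,d,c);H=hsv(p)
    m=(H[...,0]>8)&(H[...,0]<32)&(H[...,1]>50)&(np.hypot(X[...,0]-g[0],X[...,1]-g[1])<160)&(X[...,2]<g[2]+30)
    if n=='wrist': m[:,:290]=0;m[:,350:]=0;m[262:]=0
    Y=X[m];Y=Y[np.isfinite(Y).all(1)]
    if len(Y)<20: print('few',len(Y));return
    q=Y.mean(0);v=np.linalg.svd(Y-q,full_matrices=False)[2][0];v*=-np.sign(v[2]);e=(Y-q)@v
    print(o['t'],'tcp',g.round(1),'gap mm',round(o['finger_gap']*92,2),'n',len(Y),'dir',v.round(2),'below horiz deg',np.degrees(np.arcsin(-v[2])).round(1),'tip',(q+v*np.percentile(e,99)).round(1),'top',(q+v*np.percentile(e,1)).round(1))
E
python3 -c "
from tilt import *
tilt()"
```

```text
25.475 tcp [ 371.1 -218.6   49.2] gap mm 14.27 n 6234 dir [ 0.96  0.04 -0.29] below horiz deg 17.0 tip [ 503.9 -213.8   19.7] top [ 374.1 -219.3   59.5]
```

Call:
carry_out(
  grip=[1.36,1.36,1.36,1.36,1.36,1.36],
  travel=[
    [0,0,-1],
    [0,0,-2],
    [0,0,-3],
    [0,0,-4],
    [0,0,-5],
    [0,0,-5],
  ],
  spin=[0,0,0,0,0,0],
)

```text
t: 26.28
position: [371.3, -218.7, 99.5]
ee_rot: [1.0, 0.02, 0.001, 0.0]
wrist_force: [-0.1, 0.5, 0.2]
finger_gap: 0.156
```

```bash
python3 -c "
from tilt import *
tilt('w18')"
```

```text
26.275 tcp [ 371.3 -218.7   99.5] gap mm 14.31 n 6062 dir [ 0.95  0.04 -0.32] below horiz deg 18.4 tip [ 503.3 -214.    67.4] top [ 374.4 -219.4  110.4]
```

View pics/w18.png

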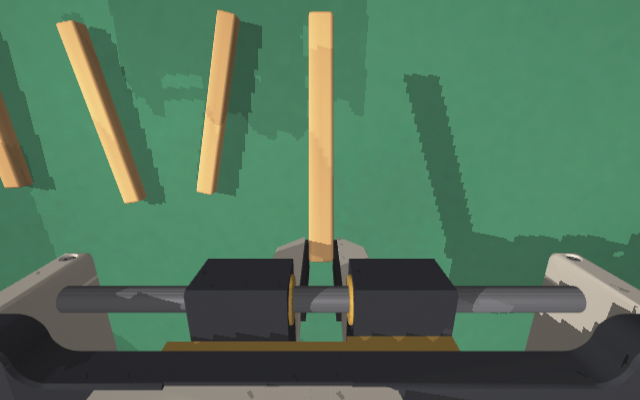

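Call:
carry_out(
  grip=[1.37,1.37,1.37,1.37],
  travel=[
    [0,0,0],
    [0,0,0],
    [0,0,0],
    [0,0,0],
  ],
  spin=[0,0,0,0],
)

```text
t: 26.82
position: [370.7, -218.4, 98.6]
ee_rot: [1.0, 0.02, -0.0, -0.0]
wrist_force: [-0.6, -0.7, -0.9]
finger_gap: 0.147
```

```bash
python3 -c "
from tilt import *
tilt()"
```

```text
26.825 tcp [ 370.7 -218.4   98.6] gap mm 13.56 n 6056 dir [ 0.95  0.04 -0.32] below horiz deg 18.5 tip [ 502.8 -213.6   66.2] top [ 373.9 -219.1  109.3]
```

Call:
carry_out(
  grip=[1.39,1.39,1.39,1.39],
  travel=[
    [0,0,0],
    [0,0,0],
    [0,0,0],
    [0,0,0],
  ],
  spin=[0,0,0,0],
)

```text
t: 27.38
position: [370.8, -218.4, 98.7]
ee_rot: [1.0, 0.02, 0.0, 0.0]
wrist_force: [0.3, 0.9, -0.6]
finger_gap: 0.156
```

```bash
python3 -c "
from tilt import *
tilt()"
```

```text
27.375 tcp [ 370.8 -218.4   98.7] gap mm 14.38 n 6059 dir [ 0.95  0.04 -0.32] below horiz deg 18.5 tip [ 502.9 -213.7   66.4] top [ 374.  -219.2  109.5]
```

Call:
carry_out(
  grip=[0.8,0.8,1.36,1.36],
  travel=[
    [0,0,0],
    [0,0,0],
    [0,0,0],
    [0,0,0],
  ],
  spin=[0,0,0,0],
)

```text
t: 27.92
position: [370.8, -218.4, 98.7]
ee_rot: [1.0, 0.02, 0.0, 0.0]
wrist_force: [-0.5, 0.2, 0.1]
finger_gap: 0.15
```

```bash
python3 -c "
from tilt import *
tilt()"
```

```text
27.925 tcp [ 370.8 -218.4   98.7] gap mm 13.8 n 6059 dir [ 0.95  0.04 -0.32] below horiz deg 18.5 tip [ 502.8 -213.7   66.4] top [ 374.  -219.2  109.5]
```

Call:
carry_out(
  grip=[1.41,1.41,1.41,1.36],
  travel=[
    [0,0,0],
    [0,0,0],
    [0,0,0],
    [0,0,0],
  ],
  spin=[0,0,0,0],
)

```text
t: 28.48
position: [370.8, -218.4, 98.7]
ee_rot: [1.0, 0.02, 0.0, 0.0]
wrist_force: [-0.3, -0.1, -0.7]
finger_gap: 0.149
```

```bash
python3 -c "
from tilt import *
tilt()"
```

```text
28.475 tcp [ 370.8 -218.4   98.7] gap mm 13.75 n 3046 dir [ 1.    0.04 -0.  ] below horiz deg 0.2 tip [ 495.2 -214.4   13.3] top [ 359.5 -219.7   13.7]
```

```bash
python3 -c "
from sticks import *
sticks(n='wrist')
to([360.5,-219.7,4],92.3)"
```

```text
stick mid [ 427. -217.] L 138 w 14 yaw 2.3 z 13.6 ends [ 357.  -219.9] [ 496.9 -214.2]
stick mid [438.  -46.9] L 139 w 21 yaw 11.5 z 13.2 ends [369.4 -60.8] [506.6 -33. ]
stick mid [ 447.9 -134.2] L 139 w 17 yaw -10.6 z 13.5 ends [ 379.1 -121.3] [ 516.7 -147.2]
shift cm [-1.03  0.09  9.47] spin -0.0 jaw deg -87.7 j7 -1.23
```

Call:
carry_out(
  grip=[4,4,4,4,0.8,0.8,0.8,0.8],
  travel=[
    [-1,0,0],
    [-1,0,5],
    [-1,0,9.4],
    [-1,0,9.4],
    [-1,0,9.4],
    [-1,0,9.4],
    [-1,0,9.4],
    [-1,0,9.4],
  ],
  spin=[0,0,0,0,0,0,0,0],
)

```text
t: 29.58
position: [361.0, -219.0, 5.2]
ee_rot: [1.0, 0.02, 0.0, 0.0]
wrist_force: [-1.2, 0.7, 5.0]
finger_gap: 0.154
```

Call:
carry_out(
  grip=[0.8,0.8,0.8,1.38,1.38,1.38,1.38,1.38],
  travel=[
    [0,0,-3],
    [0,0,-9],
    [0,0,-9],
    [0,0,-9],
    [0,0,-15],
    [0,0,-9],
    [0,0,-15],
    [0,0,-15],
  ],
  spin=[0,0,0,0,0,0,0,0],
)

```text
t: 30.58
position: [361.5, -219.0, 154.4]
ee_rot: [1.0, 0.02, -0.0, -0.001]
wrist_force: [-0.5, 0.3, -1.0]
finger_gap: 0.151
```

```bash
python3 -c "
from tilt import *
tilt('w20')"
```

```text
30.575 tcp [ 361.5 -219.   154.4] gap mm 13.87 n 2274 dir [ 0.32  0.02 -0.95] below horiz deg 71.6 tip [ 407.4 -217.3   35.9] top [ 364.8 -219.7  164. ]
```

View pics/w20.png

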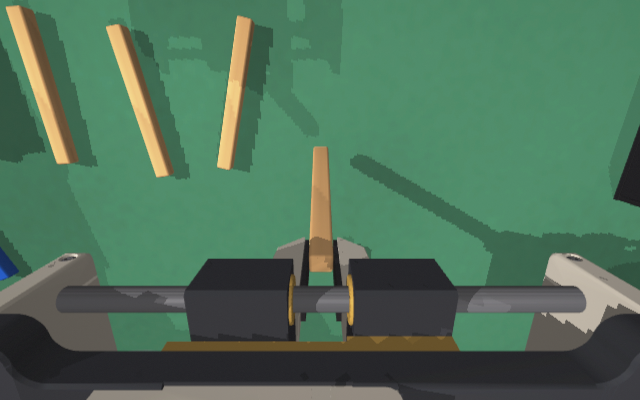

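```bash
python3 -c "
from tilt import *
to([361,-219,255]);to([615,96,255]);to([615,96,150])"
```

```text
shift cm [-1.000e-02  0.000e+00 -1.009e+01] spin 0 jaw deg -87.7 j7 -1.19
shift cm [ 26.62 -30.47 -10.09] spin 0 jaw deg -87.7 j7 -1.19
shift cm [ 26.62 -30.46   0.41] spin 0 jaw deg -87.7 j7 -1.19
```

Call:
carry_out(
  grip=[0.8,0.8,0.8,0.8,0.8,0.8,0.8,0.8],
  travel=[
    [0,0,0],
    [0,0,-3],
    [2,-2,-7],
    [5,-6,-10],
    [9,-10,-10],
    [13,-14,-10],
    [17,-19,-10],
    [20,-23,-10],
  ],
  spin=[0,0,0,0,0,0,0,0],
  grip_force=8,
)

```text
t: 31.62
position: [552.1, 21.0, 254.0]
ee_rot: [1.0, 0.02, -0.0, 0.0]
wrist_force: [0.9, -0.1, 0.0]
finger_gap: 0.149
```

Call:
carry_out(
  grip=[0.8,0.8,0.8,0.8],
  travel=[
    [3.5,-4,0],
    [6.6,-7.5,0],
    [6.6,-7.5,0],
    [6.6,-7.5,0],
  ],
  spin=[0,0,0,0],
)

```text
t: 32.12
position: [613.8, 96.1, 253.7]
ee_rot: [1.0, 0.02, -0.001, 0.0]
wrist_force: [-0.7, -0.3, -0.0]
finger_gap: 0.149
```

```bash
python3 -c "
from tilt import *
from rim import rim
tilt('w21');rim('wrist',644,114,42,z0=105);snap('side','s21')"
```

```text
32.125 tcp [613.8  96.1 253.7] gap mm 13.71 n 8215 dir [ 0.4   0.05 -0.92] below horiz deg 66.5 tip [715.9 106.4  -2.5] top [603.8  93.1 256.8]
wrist 915 z 104.4 mid [644.5 112.8 103.8] ext [83.7 83.2  5.7] fit (array([644.6, 113. ]), 41.7) circ ((644.3933715820312, 113.13980102539062), 42.03173828125)
```

View pics/w21.png

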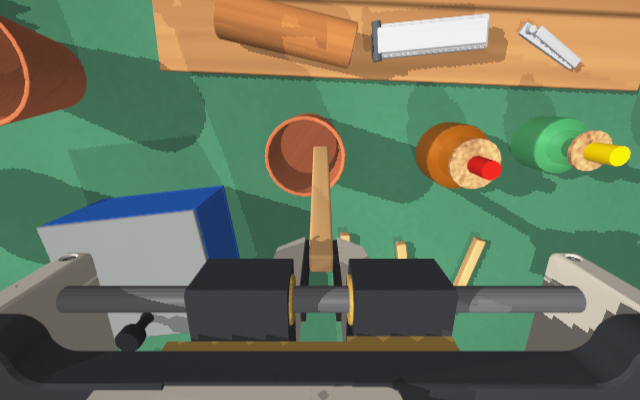

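View pics/s21.png

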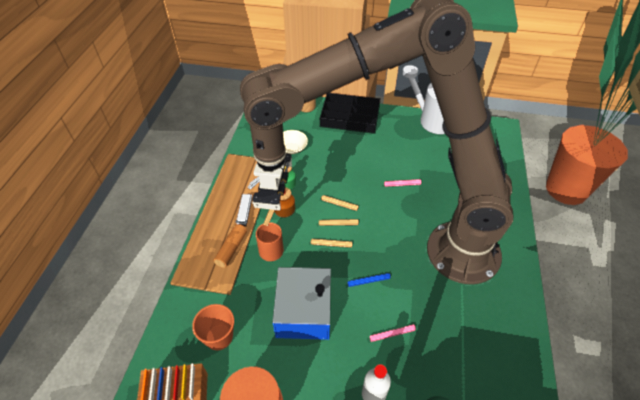

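Call:
carry_out(
  grip=[0.8,0.8,0.8,0.8,3.5,3.5,3.5,3.5],
  travel=[
    [0.2,0,3.5],
    [0.2,0,7],
    [0.2,0,10.5],
    [0.2,0,10.5],
    [0.2,0,10.5],
    [0.2,0,10.5],
    [0.2,0,10.5],
    [0.2,0,10.5],
  ],
  spin=[0,0,0,0,0,0,0,0],
)

```text
t: 33.28
position: [616.7, 96.6, 150.3]
ee_rot: [1.0, 0.02, 0.0, -0.0]
wrist_force: [-0.2, -0.1, -0.3]
finger_gap: 0.379
```

Call:
carry_out(
  grip=[3.5,3.5,3.5],
  travel=[
    [0,0,-4],
    [-2,0,-9],
    [-4,0,-12],
  ],
  spin=[0,0,0],
)

```text
t: 33.65
position: [576.7, 95.5, 272.2]
ee_rot: [1.0, 0.02, 0.001, -0.0]
wrist_force: [0.1, -0.1, -0.4]
finger_gap: 0.382
```

```bash
python3 -c "
from sticks import *
snap('wrist','w22');to([450,-120,150])"
```

```text
shift cm [-13.51  21.11  12.5 ] spin 0 jaw deg -87.7 j7 -1.94
```

View pics/w22.png

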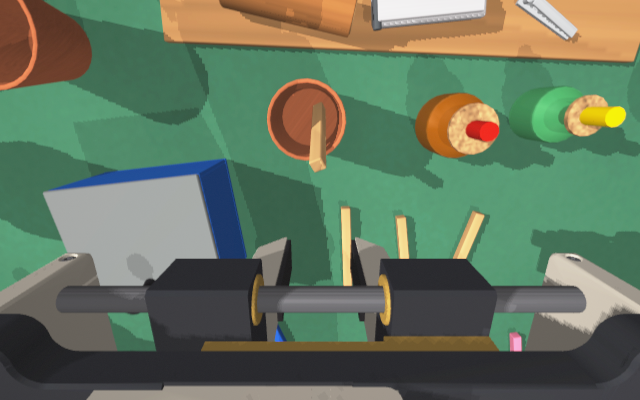

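```bash
python3 -c "
from sticks import *
to([382,-120,150],79)"
```

```text
shift cm [-20.31  20.83  12.46] spin 0.233 jaw deg -87.7 j7 -1.94
```

Call:
carry_out(
  grip=[4,4,4,4,4,4,4,4],
  travel=[
    [-5,5,0],
    [-10,9,2],
    [-15,14,6],
    [-20,18,10],
    [-20.3,20.8,12.5],
    [-20.3,20.8,17],
    [-20.3,20.8,17],
    [-20.3,20.8,17],
  ],
  spin=[0.233,0.233,0.233,0.233,0.233,0.233,0.233,0.233],
)

```text
t: 34.7
position: [383.3, -120.2, 101.0]
ee_rot: [0.995, -0.096, 0.001, -0.0]
wrist_force: [0.2, 0.1, 0.6]
finger_gap: 0.435
```

```bash
python3 -c "
from sticks import *
print(get_obs()['position']);sticks(n='wrist',tag='w23')
to([382.5,-120.3,5],79)"
```

```text
[ 383.26775781 -120.21401882  101.02381905]
stick mid [447.9  44.5] L 139 w 21 yaw 5.2 z 13.2 ends [378.2  38.2] [517.7  50.8]
stick mid [437.9 -44.9] L 139 w 17 yaw 11.4 z 13.4 ends [369.3 -58.8] [506.5 -31. ]
stick mid [ 448.1 -132.5] L 138 w 14 yaw -11.1 z 13.6 ends [ 379.4 -119.1] [ 516.8 -145.9]
shift cm [-0.16  0.04  9.64] spin 0.0 jaw deg -101.0 j7 -1.73
```

View pics/w23.png

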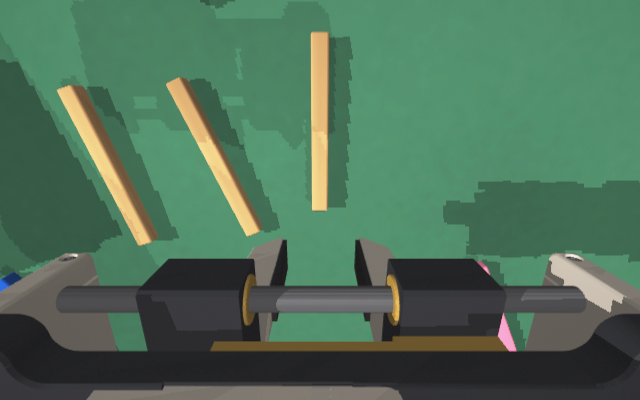

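Call:
carry_out(
  grip=[4,4,4,4,0.8,0.8,0.8,0.8],
  travel=[
    [-0.1,0,4],
    [-0.1,0,8],
    [-0.1,0,9.6],
    [-0.1,0,9.6],
    [-0.1,0,9.6],
    [-0.1,0,9.6],
    [-0.1,0,9.6],
    [-0.1,0,9.6],
  ],
  spin=[0,0,0,0,0,0,0,0],
  grip_force=3,
)

```text
t: 35.75
position: [381.4, -120.9, 4.2]
ee_rot: [0.995, -0.097, 0.001, 0.0]
wrist_force: [-0.5, 0.7, 4.4]
finger_gap: 0.151
```

Call:
carry_out(
  grip=[0.8,0.8,0.8,1.38,1.38,1.38,1.38,1.38],
  travel=[
    [0,0,-3],
    [0,0,-9],
    [0,0,-9],
    [0,0,-9],
    [0,0,-15],
    [0,0,-9],
    [0,0,-15],
    [0,0,-15],
  ],
  spin=[0,0,0,0,0,0,0,0],
)

```text
t: 36.75
position: [381.6, -120.5, 153.3]
ee_rot: [0.995, -0.096, -0.001, -0.001]
wrist_force: [0.4, 0.0, 0.3]
finger_gap: 0.152
```

```bash
python3 -c "
from tilt import *
tilt('w24')"
```

```text
36.75 tcp [ 381.6 -120.5  153.3] gap mm 13.96 n 2482 dir [ 0.36 -0.07 -0.93] below horiz deg 68.8 tip [ 434.2 -131.2   37.7] top [ 386.2 -122.3  163.6]
```

View pics/w24.png

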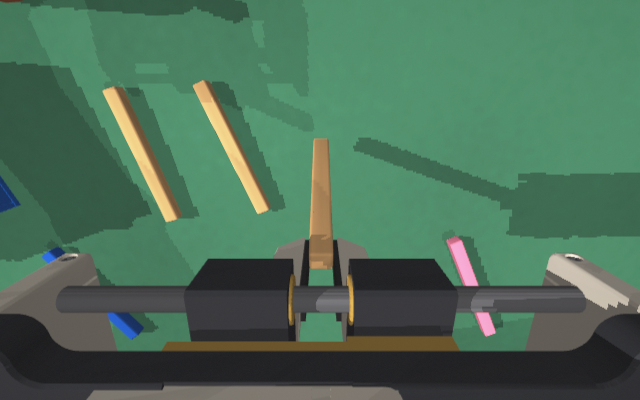

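```bash
python3 -c "
from tilt import *
to([610,131,255],92)"
```

```text
shift cm [ 17.61 -29.11 -10.21] spin -0.228 jaw deg -101.1 j7 -1.69
```

Call:
carry_out(
  grip=[0.8,0.8,0.8,0.8,0.8,0.8,0.8,0.8],
  travel=[
    [0,0,0],
    [0,0,-3],
    [2,-3,-7],
    [5,-8,-10.2],
    [8,-13,-10.2],
    [11,-18,-10.2],
    [14,-23,-10.2],
    [17.6,-29.1,-10.2],
  ],
  spin=[0,0,-0.05,-0.1,-0.15,-0.2,-0.228,-0.228],
  grip_force=8,
)

```text
t: 37.8
position: [604.8, 125.6, 254.9]
ee_rot: [1.0, 0.017, -0.0, 0.001]
wrist_force: [1.2, -1.0, 0.1]
finger_gap: 0.151
```

Call:
carry_out(
  grip=[0.8,0.8],
  travel=[
    [0,0,0],
    [0,0,0],
  ],
  spin=[0,0],
)

```text
t: 38.05
position: [603.4, 124.6, 254.7]
ee_rot: [1.0, 0.018, -0.001, 0.001]
wrist_force: [0.8, -0.6, -0.1]
finger_gap: 0.149
```

```bash
python3 -c "
from tilt import *
snap('wrist','w25');to([610,131,150],92)"
```

```text
shift cm [ 0.7  -0.71 10.51] spin -0.001 jaw deg -88.0 j7 -2.02
```

View pics/w25.png

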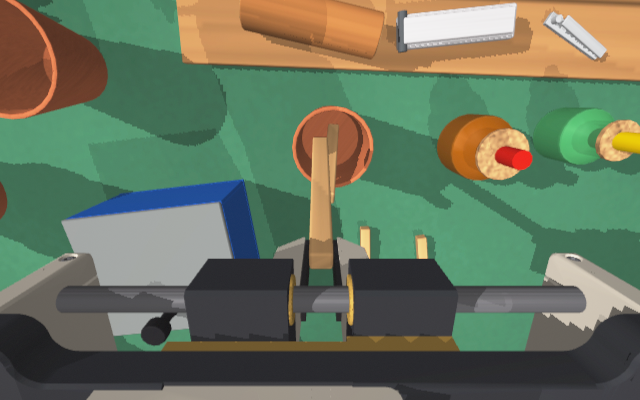

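Call:
carry_out(
  grip=[0.8,0.8,0.8,0.8,0.8,2.2,2.2,2.2],
  travel=[
    [0.7,-0.9,0],
    [0.7,-0.9,3.5],
    [0.7,-0.9,7],
    [0.7,-0.9,10],
    [0.7,-0.9,10],
    [0.7,-0.9,10],
    [0.7,-0.9,10],
    [0.7,-0.9,10],
  ],
  spin=[0,0,0,0,0,0,0,0],
)

```text
t: 39.1
position: [611.3, 134.3, 156.8]
ee_rot: [1.0, 0.017, 0.001, -0.0]
wrist_force: [1.3, 0.1, 0.4]
finger_gap: 0.236
```

Call:
carry_out(
  grip=[2.4,2.4,2.4,2.4],
  travel=[
    [0,0,0],
    [0,0,-4],
    [-2,0,-9],
    [-4,0,-12],
  ],
  spin=[0,0,0,0],
)

```text
t: 39.6
position: [570.9, 133.2, 278.2]
ee_rot: [1.0, 0.017, 0.001, -0.0]
wrist_force: [0.1, 0.1, -0.2]
finger_gap: 0.262
```

```bash
python3 -c "
from sticks import *
snap('wrist','w26');to([373,-57.5,101],101.4)"
```

```text
shift cm [-20.46  18.48  17.95] spin -0.163 jaw deg -87.9 j7 -2.04
```

View pics/w26.png

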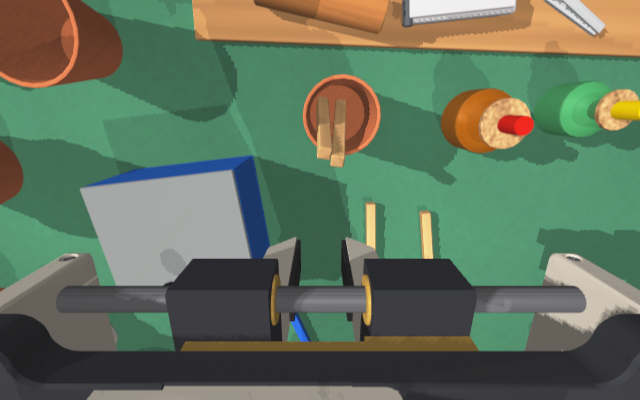

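Call:
carry_out(
  grip=[4,4,4,4,4,4,4,4],
  travel=[
    [-5,5,2],
    [-10,9,6],
    [-15,14,10],
    [-20,18,14],
    [-20.4,18.5,18],
    [-20.4,18.5,18],
    [-20.4,18.5,18],
    [-20.4,18.5,18],
  ],
  spin=[-0.16,-0.16,-0.16,-0.16,-0.16,-0.16,-0.16,-0.16],
)

```text
t: 40.65
position: [374.9, -58.6, 96.6]
ee_rot: [0.995, 0.098, 0.001, -0.0]
wrist_force: [-0.1, -0.3, -0.0]
finger_gap: 0.434
```

```bash
python3 -c "
from sticks import *
print(get_obs()['position']);sticks(n='wrist',tag='w27')
to([373,-57,5],101.4)"
```

```text
[374.9099609  -58.6214426   96.62494553]
stick mid [437.7 -42.3] L 138 w 13 yaw 11.4 z 13.6 ends [369.1 -56.2] [506.3 -28.5]
stick mid [444.3  47. ] L 132 w 17 yaw 5.7 z 13.5 ends [374.7  40. ] [514.  54.]
shift cm [-0.2  -0.2   9.17] spin -0.003 jaw deg -78.8 j7 -1.59
```

View pics/w27.png

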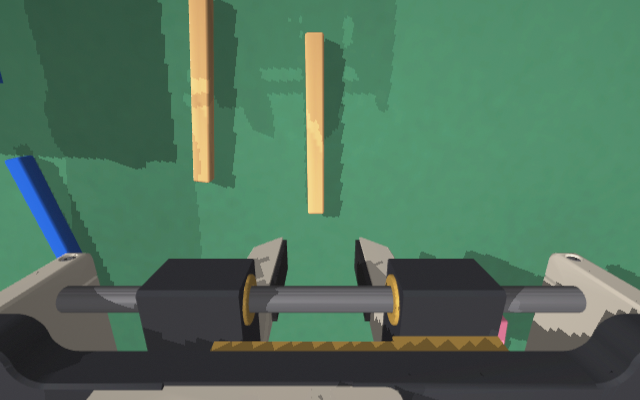

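Call:
carry_out(
  grip=[4,4,4,4,0.8,0.8,0.8,0.8],
  travel=[
    [-0.2,-0.3,4],
    [-0.2,-0.3,8],
    [-0.2,-0.3,9.2],
    [-0.2,-0.3,9.2],
    [-0.2,-0.3,9.2],
    [-0.2,-0.3,9.2],
    [-0.2,-0.3,9.2],
    [-0.2,-0.3,9.2],
  ],
  spin=[0,0,0,0,0,0,0,0],
  grip_force=3,
)

```text
t: 41.7
position: [371.2, -56.9, 4.1]
ee_rot: [0.995, 0.097, 0.001, 0.0]
wrist_force: [0.1, -0.7, 4.0]
finger_gap: 0.155
```

Call:
carry_out(
  grip=[0.8,0.8,0.8,1.38,1.38,1.38,1.38,1.38],
  travel=[
    [0,0,-3],
    [0,0,-9],
    [0,0,-9],
    [0,0,-9],
    [0,0,-15],
    [0,0,-9],
    [0,0,-15],
    [0,0,-15],
  ],
  spin=[0,0,0,0,0,0,0,0],
)

```text
t: 42.7
position: [371.4, -56.2, 153.2]
ee_rot: [0.995, 0.097, -0.001, -0.001]
wrist_force: [0.4, 0.1, -0.5]
finger_gap: 0.154
```

```bash
python3 -c "
from tilt import *
tilt('w28')"
```

```text
42.7 tcp [371.4 -56.2 153.2] gap mm 14.2 n 3188 dir [ 0.54  0.11 -0.83] below horiz deg 56.6 tip [449.2 -41.   50.3] top [375.7 -56.3 164.2]
```

View pics/w28.png

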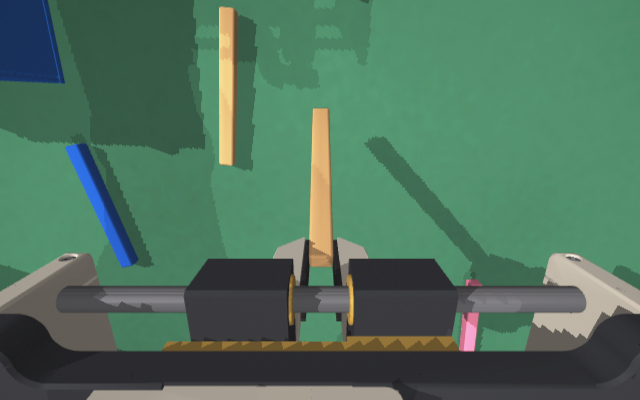

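Call:
carry_out(
  grip=[1.38,1.38,1.38,1.38],
  travel=[
    [0,0,3],
    [0,0,0],
    [0,0,-4],
    [0,0,-4],
  ],
  spin=[0,0,0,0],
)

```text
t: 43.25
position: [371.9, -57.0, 195.2]
ee_rot: [0.995, 0.097, 0.002, 0.001]
wrist_force: [0.7, -0.1, 0.1]
finger_gap: 0.153
```

```bash
python3 -c "
from tilt import *
tilt('w29')
to([609,113,255],92)"
```

```text
43.25 tcp [371.9 -57.  195.2] gap mm 14.04 n 2854 dir [ 0.45  0.09 -0.89] below horiz deg 62.8 tip [438.1 -45.   84.8] top [377.  -56.8 206. ]
shift cm [ 26.65 -12.08  -6.09] spin 0.159 jaw deg -78.9 j7 -1.45
```

```bash
python3 -c "
from tilt import *
to([598,91,255],92)"
```

```text
shift cm [ 25.15 -10.13  -6.09] spin 0.159 jaw deg -78.9 j7 -1.45
```

Call:
carry_out(
  grip=[0.8,0.8,0.8,0.8,0.8,0.8,0.8,0.8],
  travel=[
    [0,0,0],
    [0,0,-3],
    [5,-2,-6],
    [10,-4,-6.1],
    [15,-6,-6.1],
    [20,-8,-6.1],
    [25.2,-10.1,-6.1],
    [25.2,-10.1,-6.1],
  ],
  spin=[0,0,0.05,0.1,0.159,0.159,0.159,0.159],
  grip_force=8,
)

```text
t: 44.3
position: [599.8, 94.3, 251.6]
ee_rot: [1.0, 0.02, -0.002, -0.001]
wrist_force: [-1.4, 0.5, -0.5]
finger_gap: 0.152
```

Call:
carry_out(
  grip=[0.8,0.8],
  travel=[
    [0,0,0],
    [0,0,0],
  ],
  spin=[0,0],
)

```text
t: 44.55
position: [597.6, 90.1, 254.3]
ee_rot: [1.0, 0.017, -0.0, 0.001]
wrist_force: [0.0, -0.2, -0.1]
finger_gap: 0.151
```

```bash
python3 -c "
from tilt import *
snap('wrist','w30');to([598,91,150],92)"
```

```text
shift cm [ 0.04 -0.1  10.46] spin -0.0 jaw deg -88.0 j7 -2.02
```

View pics/w30.png

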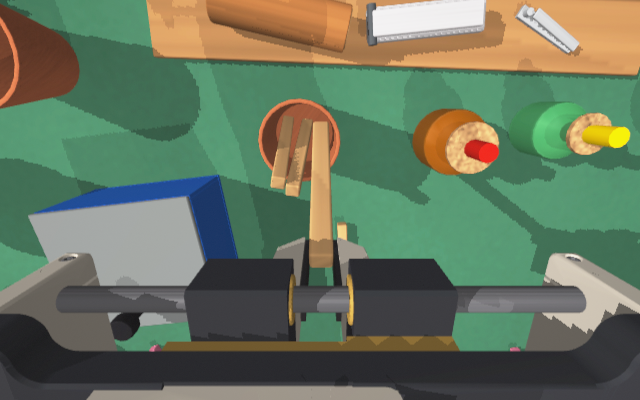

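Call:
carry_out(
  grip=[0.8,0.8,0.8,0.8,0.8,2.2,2.2,2.2],
  travel=[
    [0.1,-0.1,3],
    [0.1,-0.1,6],
    [0.1,-0.1,8],
    [0.1,-0.1,10],
    [0.1,-0.1,10],
    [0.1,-0.1,10],
    [0.1,-0.1,10],
    [0.1,-0.1,10],
  ],
  spin=[0,0,0,0,0,0,0,0],
)

```text
t: 45.6
position: [599.7, 92.2, 155.4]
ee_rot: [1.0, 0.018, 0.001, 0.0]
wrist_force: [0.1, 0.3, -0.6]
finger_gap: 0.243
```

Call:
carry_out(
  grip=[2.4,2.4,2.4,2.4],
  travel=[
    [0,0,0],
    [0,0,-4],
    [-2,0,-9],
    [-4,0,-12],
  ],
  spin=[0,0,0,0],
)

```text
t: 46.1
position: [559.6, 91.3, 277.1]
ee_rot: [1.0, 0.018, 0.001, -0.0]
wrist_force: [-0.3, -0.1, 0.4]
finger_gap: 0.264
```

```bash
python3 -c "
from sticks import *
snap('wrist','w31');to([381,41,101],95.3)"
```

```text
shift cm [-18.02   4.48  17.86] spin -0.055 jaw deg -87.9 j7 -2.01
```

View pics/w31.png

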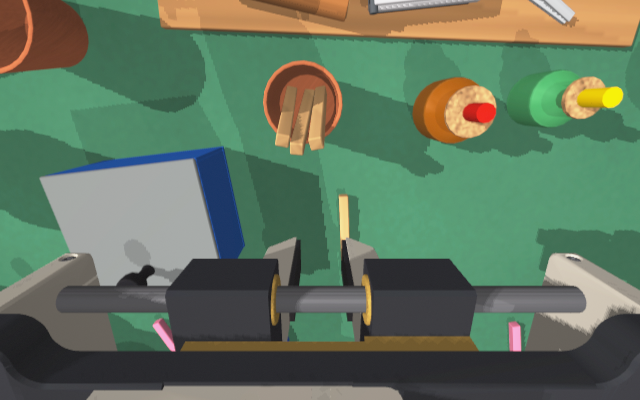

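Call:
carry_out(
  grip=[4,4,4,4,4,4,4,4],
  travel=[
    [-5,1,2],
    [-10,2,6],
    [-15,4,10],
    [-18,4.5,14],
    [-18,4.5,17.5],
    [-18,4.5,17.5],
    [-18,4.5,17.5],
    [-18,4.5,17.5],
  ],
  spin=[-0.055,-0.055,-0.055,-0.055,-0.055,-0.055,-0.055,-0.055],
)

```text
t: 47.15
position: [382.5, 39.8, 100.9]
ee_rot: [0.999, 0.045, 0.001, -0.0]
wrist_force: [-0.4, -0.1, -0.1]
finger_gap: 0.432
```

```bash
python3 -c "
from sticks import *
print(get_obs()['position']);sticks(n='wrist',tag='w32')
to([381.5,42,5],95.3)"
```

```text
[382.50165293  39.75788231 100.88171682]
stick mid [447.8  49.5] L 138 w 13 yaw 5.3 z 13.6 ends [378.1  43. ] [517.5  56. ]
shift cm [-0.08 -0.24  9.57] spin -0.002 jaw deg -84.8 j7 -2.03
```

View pics/w32.png

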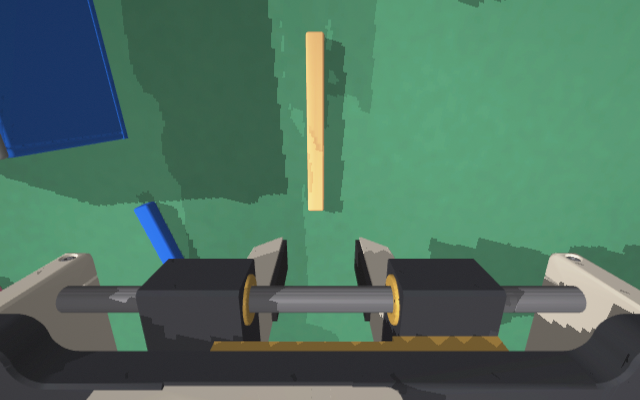

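Call:
carry_out(
  grip=[4,4,4,4,0.8,0.8,0.8,0.8],
  travel=[
    [-0.1,-0.35,4],
    [-0.1,-0.35,8],
    [-0.1,-0.35,9.6],
    [-0.1,-0.35,9.6],
    [-0.1,-0.35,9.6],
    [-0.1,-0.35,9.6],
    [-0.1,-0.35,9.6],
    [-0.1,-0.35,9.6],
  ],
  spin=[0,0,0,0,0,0,0,0],
  grip_force=3,
)

```text
t: 48.2
position: [380.3, 42.7, 4.1]
ee_rot: [0.999, 0.045, 0.001, 0.0]
wrist_force: [0.8, -1.3, 5.0]
finger_gap: 0.151
```

Call:
carry_out(
  grip=[0.8,0.8,0.8,1.38,1.38,1.38,1.38,1.38],
  travel=[
    [0,0,-3],
    [0,0,-9],
    [0,0,-9],
    [0,0,-9],
    [0,0,-15],
    [0,0,-9],
    [0,0,-15],
    [0,0,-15],
  ],
  spin=[0,0,0,0,0,0,0,0],
)

```text
t: 49.2
position: [380.2, 43.7, 153.3]
ee_rot: [0.999, 0.046, -0.001, -0.001]
wrist_force: [0.4, 0.4, 0.3]
finger_gap: 0.156
```

```bash
python3 -c "
from tilt import *
tilt('w33')"
```

```text
49.2 tcp [380.2  43.7 153.3] gap mm 14.36 n 3014 dir [ 0.51  0.05 -0.86] below horiz deg 59.0 tip [454.2  50.1  47.3] top [384.4  43.1 163.9]
```

Call:
carry_out(
  grip=[1.38,1.38,1.38,1.38,1.38,1.38],
  travel=[
    [0,0,3],
    [0,0,-1],
    [0,0,3],
    [0,0,-1],
    [0,0,-5],
    [0,0,-5],
  ],
  spin=[0,0,0,0,0,0],
)

```text
t: 50.0
position: [380.9, 42.8, 205.0]
ee_rot: [0.999, 0.045, 0.002, 0.001]
wrist_force: [0.1, 0.4, 0.0]
finger_gap: 0.157
```

```bash
python3 -c "
from tilt import *
tilt('w34');to([600,113,255],92)"
```

```text
50.0 tcp [380.9  42.8 205. ] gap mm 14.45 n 2520 dir [ 0.35  0.03 -0.93] below horiz deg 69.2 tip [434.7  46.9  88. ] top [386.6  42.4 215.3]
shift cm [22.55 -5.05 -5.1 ] spin 0.055 jaw deg -84.8 j7 -1.86
```

Call:
carry_out(
  grip=[0.8,0.8,0.8,0.8,0.8,0.8,0.8,0.8],
  travel=[
    [0,0,0],
    [0,0,-3],
    [5,-1,-5],
    [10,-2,-5],
    [15,-3,-5],
    [20,-4,-5],
    [23.8,-4.5,-5],
    [23.8,-4.5,-5],
  ],
  spin=[0,0,0.055,0.055,0.055,0.055,0.055,0.055],
  grip_force=8,
)

```text
t: 51.05
position: [613.8, 109.8, 250.7]
ee_rot: [1.0, 0.018, -0.002, -0.0]
wrist_force: [-0.4, 0.3, -0.4]
finger_gap: 0.149
```

Call:
carry_out(
  grip=[0.8,0.8],
  travel=[
    [0,0,0],
    [0,0,0],
  ],
  spin=[0,0],
)

```text
t: 51.3
position: [611.7, 108.8, 253.5]
ee_rot: [1.0, 0.018, -0.0, 0.0]
wrist_force: [1.0, 0.3, 0.5]
finger_gap: 0.151
```

```bash
python3 -c "
from tilt import *
snap('wrist','w35');to([613,109,165],92)"
```

```text
shift cm [ 0.11 -0.03  8.88] spin 0.001 jaw deg -88.0 j7 -2.1
```

View pics/w35.png

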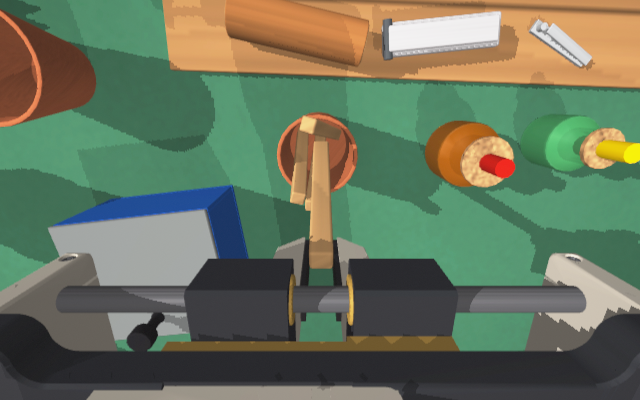

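```bash
python3 -c "
from h import *
p,d,c=snap('wrist');a=p[90:220,250:390,::-1];cv2.imwrite('pics/w36.png',cv2.resize(a,None,fx=5,fy=4.5,interpolation=2))
p,d,c=snap('side');a=p[180:280,220:320,::-1];cv2.imwrite('pics/s36.png',cv2.resize(a,None,fx=5,fy=5,interpolation=2))
"
```

```text
(no output)
```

View pics/w36.png

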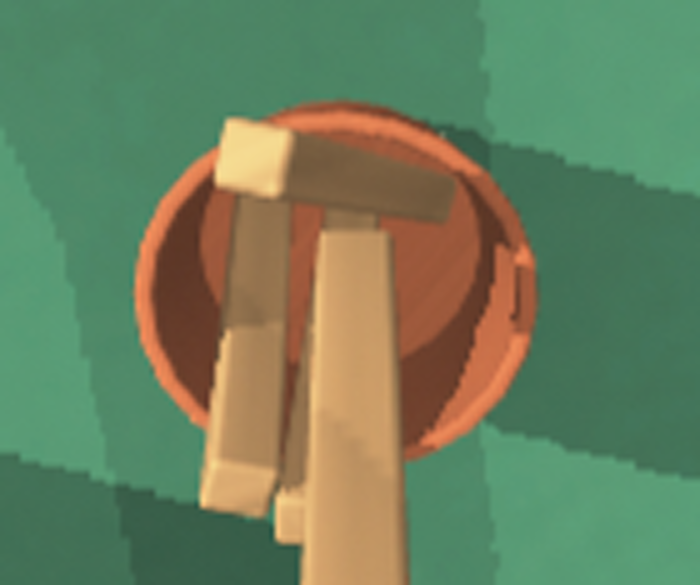

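View pics/s36.png

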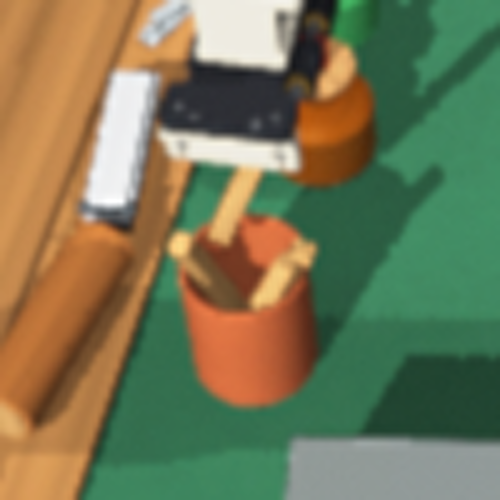

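Call:
carry_out(
  grip=[0.8,0.8,0.8,0.8,0.8,0.8,2.2,2.2],
  travel=[
    [-0.7,1.2,0],
    [-0.7,1.2,1],
    [-0.7,1.2,3],
    [-0.7,1.2,5],
    [-0.7,1.2,7],
    [-0.7,1.2,9],
    [-0.7,1.2,9],
    [-0.7,1.2,9],
  ],
  spin=[0,0,0,0,0,0,0,0],
)

```text
t: 52.45
position: [606.5, 97.1, 164.2]
ee_rot: [1.0, 0.018, 0.0, -0.0]
wrist_force: [0.2, 0.9, -0.1]
finger_gap: 0.236
```

Call:
carry_out(
  grip=[2.4,2.4,2.4,2.4,2.4],
  travel=[
    [0,0,0],
    [0,0,-4],
    [-2,0,-9],
    [-6,0,-12],
    [-10,-5,-12],
  ],
  spin=[0,0,0,0,0],
)

```text
t: 53.08
position: [506.9, 140.0, 286.5]
ee_rot: [1.0, 0.014, 0.003, 0.0]
wrist_force: [0.1, 1.2, -0.5]
finger_gap: 0.257
```

```bash
python3 -c "
from h import *
p,d,c=snap('wrist','w37')
p,d,c=snap('side');a=p[180:280,220:320,::-1];cv2.imwrite('pics/s37.png',cv2.resize(a,None,fx=5,fy=5,interpolation=2))
"
```

```text
(no output)
```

View pics/w37.png

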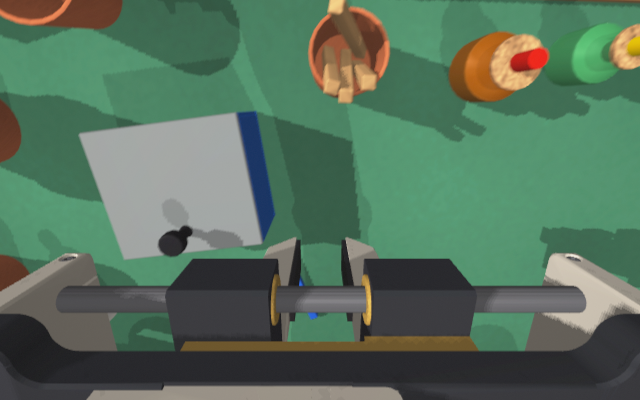

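View pics/s37.png

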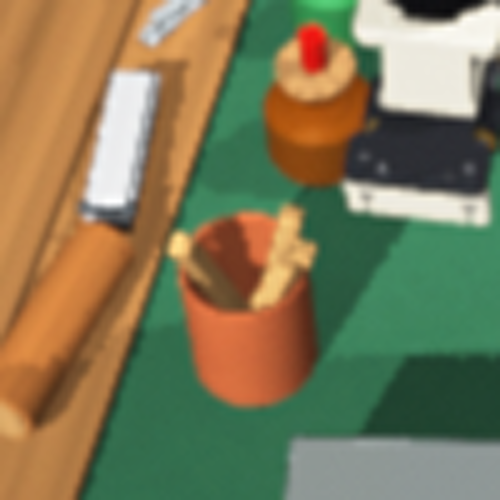

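```bash
python3 -c "
from h import *
to([300,-450,280])"
```

```text
shift cm [-22.76  58.86   0.44] spin 0 jaw deg -87.5 j7 -2.16
```

Call:
carry_out(
  grip=[2.4,2.4,2.4,2.4,2.4,2.4,2.4,2.4],
  travel=[
    [-22.7,58.8,0],
    [-22.7,58.8,0],
    [-22.7,58.8,0],
    [-22.7,58.8,0],
    [-22.7,58.8,0],
    [-22.7,58.8,0],
    [-22.7,58.8,0],
    [-22.7,58.8,0],
  ],
  spin=[0,0,0,0,0,0,0,0],
)

```text
t: 54.18
position: [341.6, -332.3, 284.6]
ee_rot: [1.0, 0.018, 0.001, 0.001]
wrist_force: [1.7, -0.5, 1.0]
finger_gap: 0.26
```

Call:
carry_out(
  grip=[2.4,2.4,2.4],
  travel=[
    [-6,15,0],
    [-6,15,0],
    [-6,15,0],
  ],
  spin=[0,0,0],
)

```text
t: 54.55
position: [285.7, -485.7, 283.9]
ee_rot: [1.0, 0.016, -0.0, 0.001]
wrist_force: [0.8, 0.8, 0.4]
finger_gap: 0.264
```

Run:
```python
from rim import *
p,d,c=snap('top','t40');X=cloud(p,d,c);H=hsv(p);z=X[...,2]
m=(H[...,1]<45)&(z>95)&(z<125)&(abs(X[...,0]-491)<70)&(abs(X[...,1]-311)<80)
Y=X[m];q=Y.mean(0);v=np.linalg.svd(Y-q,full_matrices=False)[2][2];v*=np.sign(v[2]);print('lid',len(Y),q.round(1),v.round(3),'tilt rad',np.arccos(v[2]).round(3))
for cx,cy in((642.5,-72),(661.5,-194)):
    for z0,R in((91,28),(123,10)): 
        mm=(abs(z-z0)<4)&(np.hypot(X[...,0]-cx,X[...,1]-cy)<R+6);P=X[mm];print(z0,len(P),((P.min(0)+P.max(0))/2).round(1),(P.max(0)-P.min(0)).round(1),np.median(P[:,2]).round(1))
for lab,cx,cy,z0,z1 in(('dish',687,-389,20,60),):
    b=(z>z0)&(z<z1)&(np.hypot(X[...,0]-cx,X[...,1]-cy)<90);P=X[b];print(lab,((P.min(0)+P.max(0))/2).round(1))
m=(np.hypot(X[...,0]-644.5,X[...,1]-113)<75)&(z>112);P=X[m];print('above rim',len(P),P.max(0).round(1),P.min(0).round(1))
a=p[90:260,110:450,::-1];cv2.imwrite('pics/t40c.png',cv2.resize(a,None,fx=2.3,fy=2.3,interpolation=2))
```

```text
lid 3493 [491.9 310.6 107.4] [-0.002 -0.001  1.   ] tilt rad 0.002
91 261 [642.1 -70.3  91. ] [54.  51.9  7.8] 91.7
123 43 [642.9 -70.4 123. ] [18.7 17.7  7.5] 122.9
91 131 [ 661.  -192.1   91.3] [41.5 41.9  7.4] 91.8
123 47 [ 660.3 -191.8  123.4] [17.7 18.1  6.3] 123.3
dish [ 686.4 -389.    33.9]
above rim 217 [684.2 149.8 150.4] [595.   89.8 112.1]
```

View pics/t40c.png

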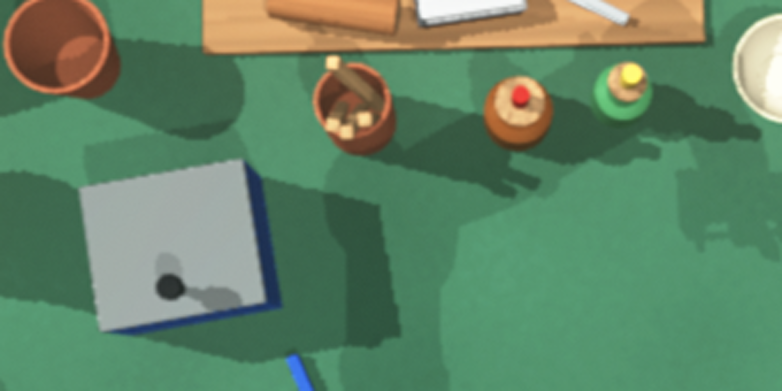

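View pics/t40.png

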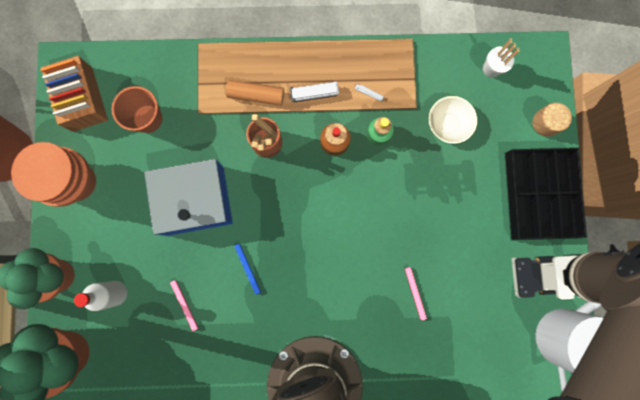

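Run:
```python
from rim import *
p,d,c=snap('top');X=cloud(p,d,c);H=hsv(p);z=X[...,2]
m=((np.hypot(X[...,0]-644.5,X[...,1]-113)<75)&(z>108)&(H[...,0]>8)&(H[...,2]>150)).astype(np.uint8)
k,l,s,cen=cv2.connectedComponentsWithStats(m,connectivity=4)
for i in range(1,k):
    if s[i,4]>5: P=X[l==i];print(s[i,4],np.median(P,0).round(1),P[:,2].max().round(1),'off axis',np.hypot(*(np.median(P,0)[:2]-[644.5,114])).round(1))
from rig import workorder
workorder.close_job()
print(get_obs()['t'])
```

```text
36 [676.1 129.8 142.4] 147.6 off axis 35.3
39 [614.9  96.6 144. ] 149.8 off axis 34.4
84 [606.8 124.2 137.3] 143.6 off axis 39.0
the job is handed in; nothing more can be done
the job is handed in; nothing more can be done
```

I finished the job and handed it in at about 55 s of the 210 s allowed. No verdict is reported, so the results below come from my last camera checks.

- **Beaker and lid:** The beaker stood upright in the bin when I released it, and I then pushed the lid shut. The last top view showed the lid 0.002 rad from level, with its outer face about 107 mm up. One press on the lid reached about 83 N at the wrist, under the 120 N limit. I could not see the beaker once the lid was shut.
- **Stoppers:** Both are home, red in the amber flask and yellow in the green one. Flange tops read about 91–92 mm (91 expected) and grip tops about 123 mm (123 expected). Each sat within 1 mm of the rim centre, judged from wrist-camera views before and after fitting.
- **Sticks:** All four are in the terracotta cup.
    - I tipped each one by letting it swing from a light grip at one end. The first stick dropped flat once while I was working this out, and I picked it up again.
    - The third stick shifted inside the cup while I fetched the fourth.
    - The top ends I measured are 137–144 mm up and 34–39 mm off the cup axis. Two neighbouring ends merged into one reading, so one stick was not measured on its own. I did not measure the lean angles directly. From the cup's size I estimate at most about 0.6 rad, against the 0.7 limit.
- **Bystanders:** The dish measured within 1 mm of its starting place. The clipper, log and hand brush look unmoved in the pictures, and so do the blue and pink look-alikes.
- **Camera disagreement:** The top and wrist cameras differed by about 2 mm in y throughout, which is within the stated calibration.

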